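Lock the citrus press dial at zero with its pin

TASK

Lock the citrus press: turn the dial on its sloping deck by the bar grip until the pointer stands on the zero mark (the long thick line), so that the hole in the dial's lug lines up with the holes of the fork. Then take the headed pin from its wooden stand, push it through fork and lug until its flange sits flush on the fork, and let go. Leave the tumbler, the funnel and the pitcher standing where they are.

Things in the scene. Friction and masses are not known exactly. Their poses are not given: they have to be found in the camera images.
- dial (a joint): Dial angle, rad, about the deck's outward normal, counter-clockwise positive seen from above; 0 = pointer on the zero mark, lug hole in line with the fork holes. Starts at about -0.4 to -1.1, so turn it counter-clockwise; range -1.3 to 0.5; light friction (0.06 N m), stays where left. Pointer: small black fin near the deck, along dial_grip's -x, out to 48 mm from the axis.
- dial_grip (a point): Grip point on the dial's axis inside its black bar grip; turns with the dial. z = dial axis = deck normal, 0.5 rad (29 deg) off vertical, so tilt the tool to match. Bar along point x: 54 mm long, 14 mm wide (along y), from 22 mm below to 10 mm above this point. Below the bar a round hub 40 mm across stands on the deck (62 mm below this point).
- lug_hole (a point): Centre of the 14 mm hole in the dial's lug, a flat steel plate 6 mm thick, 27 mm wide, that turns with the dial: hole 55 mm from the axis along dial_grip's +y, 36.5 mm below it. At zero it stands between the fork's two plates, 10.5 mm below the fork's upper face.
- fork: Steel fork fixed on the deck left of the dial: two 6 mm plates, 30 x 30 mm, 9 mm apart, 14 mm holes, 21 mm deep overall, 15 mm free below. Origin: centre of the upper hole on its upper face; z = hole axis outward (0.5 rad off vertical), x up the slope, y away from the dial. A sprung ball in the lower plate rubs on the pin: the last 10 mm need a push of 5 to 10 N.
- press: Steel citrus press, fixed. Origin: on the counter under the middle of its sloping deck (170 x 200 mm, sloping down to press -x, 0.5 rad; middle 82 mm high, on the dial axis). Zero mark: the one long thick line (22 mm) on the deck, straight down the slope from the axis; other lines short, 15 deg apart. The lever press stands at y -0.12 to -0.32 m, up to 0.49 m high.
- pin: Headed steel pin, 90 g, head up in the stand. Origin: centre of the flange's underside; z from tip to head. Shank 12 mm thick, 33 mm long (z 0 to -33) with tapered nose over the last 9 mm; flange 26 mm across, z 0 to 4; round grip knob 18 mm across, z 4 to 28: grip it there from any side. Seated: origin at the fork's origin, z axes parallel.
- stand: Wooden block 64 x 64 mm, 45 mm high, fixed; origin in the middle of its underside. The pin's shank stands in a 14 mm hole, 40 mm deep, in the middle of its top; the flange rests on the top.
- tumbler: Bystander: glass tumbler upside down on a wooden coaster (fixed, 96 mm across, 10 mm thick); 100 mm high, 72 mm across at its lower end; origin in the middle of its underside.
- funnel: Bystander: grey silicone funnel standing mouth down, 90 mm across, 85 mm high; origin in the middle of its underside.
- pitcher: Bystander: empty white ceramic pitcher, 165 mm high, 104 mm across, handle out to 86 mm from its axis on its -y side; origin in the middle of its underside; stands before the lever press.
Not all that is in view belongs to the job. Several things have the shape of the pin; the one meant has the colours described above.

How it is judged:
By the outcome, as a careful person would: the job done as asked, in the order asked, and still so for the second after the job is handed in, with the robot touching nothing.
It also fails if it takes over 54 s, if anything falls off the work surface, if the arm or the gripper's body presses on something with over 40 N, if the wrist force passes 120 N, or if a joint passes its speed limit or range.

ROBOT

A 6-joint arm with a two-finger parallel gripper is mounted at the origin on the work surface. World frame = base frame: x ahead of the robot, y to its left, z up, the work surface at z = 0. Lengths are in m, angles in rad, forces in N, time in s.
With the tool pointing down it reaches from about 0.3 to 0.875 m from the base axis. Payload 6.4 kg.
Tool frame: the origin (TCP) lies on the front face of the gripper's body, between the roots of the fingers; the fingertips stand 73 mm ahead of it and the grasp point (between the pads) lies ctrl.pinch_z ahead of it (ctrl.pinch_z is the distance from the TCP to the grasp point, in m); z points along the fingers, x is the direction in which the jaws open and shut, and the axes are right-handed (so a half turn about z gives the same grasp; the last joint's range is limited). The gripper opens to 85 mm and grips with 20 to 120 N. Pads are 22 mm wide; open, the fingers measure 114 mm over their backs; the gripper's body (76 mm by 85 mm) begins 54 mm behind the grasp point. The pads swing forward as they close: fully open they stand 13 mm farther back than shut.
Start: joints at [-1.383, 0.181, 1.607, -0, 1.354, -0.206], TCP at [0.221, -0.531, 0.304] pointing down, gripper open.
Joint ranges: [-2.99, 2.99], [-0.89, 2.07], [0.3, 2.58], [-1.14, 4.28], [0, 2.63], [-3.12, 3.12]. Speed limits (rad/s): [2.57, 2.57, 3.01, 3.14, 3.14, 3.14].

INTERFACE

Orientations are given as a unit quaternion [w, x, y, z].
In Python, from bench import ctrl gives the robot as it stands.
- The arm moves only by the tool move_arm, never from a script. Its argument "rows" is text: rows parted by semicolons, each of 7 numbers parted by spaces: the shift along the tool's x, y, z in cm, then the turn, a rotation vector about the tool's x, y, z in degrees, then the opening, from 0 (shut) to 1 (fully open). In form: x y z rx ry rz grip; .... A call has 1 to 20 rows; each row shifts and turns the commanded pose from where the row before left it, along the tool's axes as they then stand; what a row does not reach is not made up. A row lasts 1/10 s, in which the tool goes at most 50 mm and 8.59 degrees, less where a joint would pass 70% of its speed; a pose out of reach is approached as far as the arm can. A call with a gripper value outside its range is refused whole. The fingers move at their own pace and stop on an object; the grip force is fixed at half the most. Time passes only in rows, so rows that do not move let the fingers close. It gives the time, the measured TCP pose, the force and the opening at its end, in the units of the state.
- ctrl.get_obs(): the state, without advancing time (a new reading comes with each control period).
- ctrl.camera(name): name is "scene" or "top" or "wrist"; returns a dict with "color" (384x512x3 uint8, blue, green, red), "fx", "fy", "cx", "cy" (pixels), "rvec" (rotation vector, rad) and "tvec" (3), from world to camera coordinates, as OpenCV has them. Camera axes: x right, y down, z forward; pixel columns grow to the right and rows downward; lengths in m; the calibration is good to about 2 mm. A picture is of the moment at which its call begins. There is no depth.
- ctrl.hand_in(): hands the job in, once; it reports no verdict.
Trained networks look in the newest picture that a camera, given by its name, has taken for a name from the list of things; names that differ only in an ending like _2 or _b are one class to them, and where a whole thing is asked for, a point or a joint stands for the part that bears it (a point fixed in the world has none). Each returns a list of dicts, best first, with "confidence" (0 to 1); they miss things now and then, are a little off and sometimes report something else, mostly with a low value. They report only what shows in the picture. A call takes as long as a camera call. They do not tell look-alikes from the thing itself.
- ctrl.look_for(camera, query): "bbox" ([left, top, right, bottom] in pixels, round what is visible of it).
- ctrl.trace(camera, query): "region" (384x512 bool, what is visible of it) and "bbox" ([left, top, right, bottom] in pixels, round what is visible of it).
The state is a dict: "time_s": time; "q": joint angles; "dq": joint speeds; "joint_efforts": joint torques, N m; "eef_pos": TCP position; "eef_rot": TCP orientation; "wrist_force": force on the tool from outside, world axes, zero at the start; "torque": the same for the moment, N m; "opening": opening from 0.0 (shut) to 1.0 (fully open).
Only numpy, scipy, OpenCV 4.12 (cv2) and the standard library are available. Lean on these libraries where they do the work, as an engineer would, in place of code of your own. Each camera call takes 0.05 s, during which the arm holds its last target.

## Working session

There is one attempt and no reset: what is moved stays moved. The work goes in short steps, Python scripts to look and compute and a tool call to move; the robot and the scene stay as the last step left them, time stands still between calls to the robot, and variables do not carry over. Pictures are saved under pics/ and viewed, and the job is handed in when it is done.

Besides the shell and the picture viewer there is one more tool, called after ">>>" as name(argument=value, ...) on one line, values as JSON. move_arm: Moves the arm, as the interface text tells. Its arguments: {"type":"object","properties":{"rows":{"type":"string"}},"required":["rows"]}

```bash
ls; mkdir -p pics
python3 - <<'E'
from bench import ctrl
import cv2
o=ctrl.get_obs(); print(o); print(ctrl.pinch_z)
for n in ["scene","top","wrist"]:
    c=ctrl.camera(n); cv2.imwrite(f"pics/{n}0.png",c["color"]); print(n,c["fx"],c["fy"],c["cx"],c["cy"],c["rvec"],c["tvec"])
    for q in ["dial","fork","press","pin","stand","tumbler","funnel","pitcher","dial_grip"]:
        try: print(n,q,[(r["bbox"],round(r["confidence"],2)) for r in ctrl.look_for(n,q)])
        except Exception as e: print(n,q,e)
print(ctrl.get_obs()["time_s"])
E
```

```text
pics
{'time_s': 0.0, 'q': array([-1.38328392e+00,  1.81515456e-01,  1.60799397e+00,  1.24241510e-05,
        1.35375578e+00, -2.06305920e-01]), 'dq': array([-0.00023484, -0.00061004, -0.00043214, -0.00157809,  0.00163091,
        0.00066912]), 'joint_efforts': array([-1.28229040e-03, -4.44882345e+01, -3.51341307e+01, -3.54749536e-04,
        9.20574559e-03,  7.71412800e-06]), 'eef_pos': array([ 0.22057513, -0.53056581,  0.3030052 ]), 'eef_rot': array([-6.01113688e-04,  8.31779356e-01, -5.55105759e-01, -5.81423464e-04]), 'wrist_force': array([ 0.362741  ,  0.38485633, -0.11986966]), 'torque': array([-0.0199405 , -0.07457342,  0.00766922]), 'opening': 1.0002007139388296}
0.0539
scene 352.09219585381965 352.09219585381965 262.325624960357 192.0293515838431 [ 0.98321316  2.6684139  -0.76400999] [ 0.38394506 -0.19164966  1.09440068]
scene dial [([211.9, 183.0, 238.3, 220.9], 0.74)]
scene fork [([231.4, 208.1, 252.0, 233.0], 0.71)]
scene press [([70.3, 0.0, 271.5, 267.9], 0.77)]
scene pin [([211.0, 180.4, 238.6, 221.5], 0.7), ([365.5, 300.2, 378.0, 314.3], 0.57), ([318.3, 308.9, 331.8, 320
[... 697 characters left out ...]
54.3, 203.8, 161.5, 222.2], 0.51), ([113.5, 210.7, 127.4, 226.3], 0.44)]
top stand [([175.6, 140.4, 204.6, 172.3], 0.66), ([125.3, 186.8, 150.3, 214.3], 0.64)]
top tumbler [([190.8, 194.9, 219.4, 219.2], 0.76)]
top funnel [([176.0, 139.6, 204.6, 169.6], 0.74)]
top pitcher [([335.6, 194.1, 389.2, 233.0], 0.66)]
top dial_grip [([244.4, 145.3, 277.5, 173.0], 0.68), ([191.4, 193.8, 220.7, 220.6], 0.23)]
wrist 326.967195585198 326.967195585198 255.97978219601876 190.30981383503948 [-2.38679669  1.59354078  0.2506665 ] [-0.57596615 -0.03877801  0.38017562]
wrist dial []
wrist fork []
wrist press []
wrist pin []
wrist stand []
wrist tumbler []
wrist funnel []
wrist pitcher []
wrist dial_grip []
1.5
```

View pictures.

Run:
```python
import cv2
a=cv2.imread("pics/scene0.png"); b=cv2.imread("pics/top0.png")
cv2.imwrite("pics/scene0_c.png",cv2.resize(a[150:350,180:430],None,fx=3,fy=3,interpolation=cv2.INTER_CUBIC))
cv2.imwrite("pics/top0_c.png",cv2.resize(b[130:240,95:295],None,fx=4,fy=4,interpolation=cv2.INTER_CUBIC))
```

```text
(no output)
```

View pics/scene0.png

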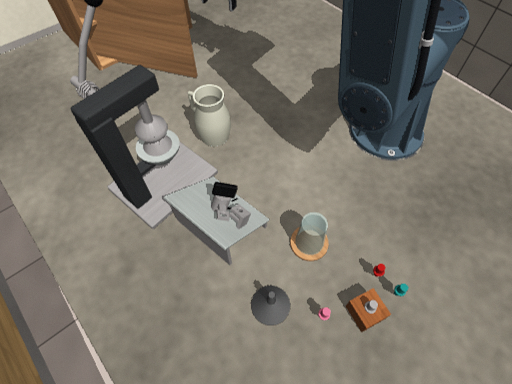

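View pics/scene0_c.png

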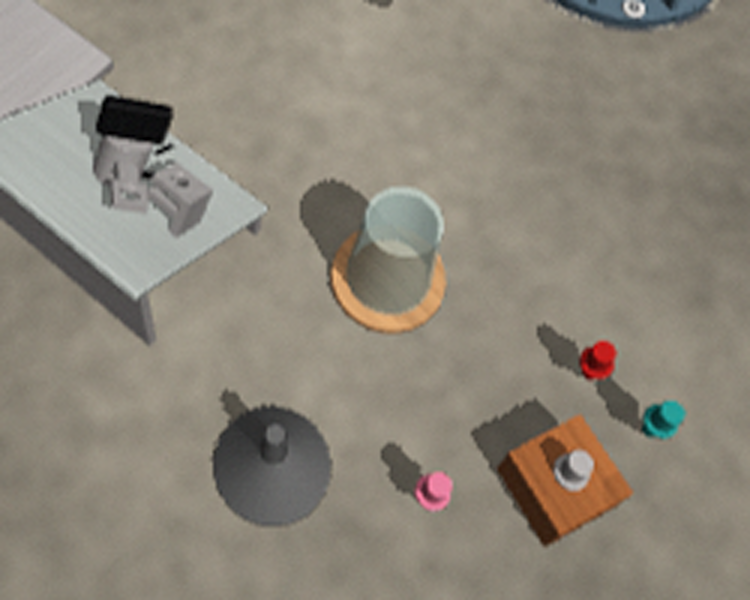

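View pics/top0.png

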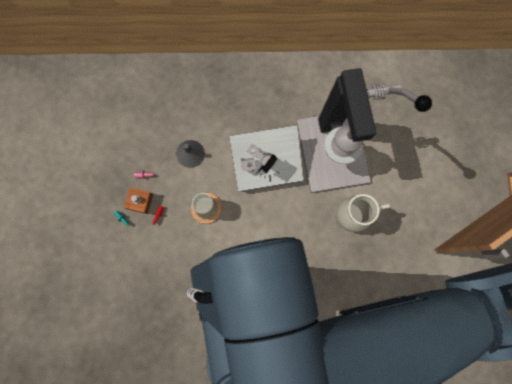

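View pics/top0_c.png

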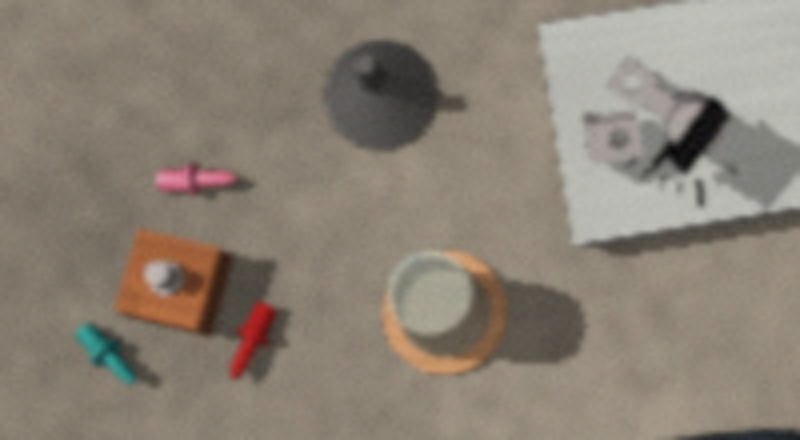

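```bash
cat > h.py <<'E'
import numpy as np, cv2
from scipy.spatial.transform import Rotation as R
from scipy.optimize import least_squares
CAM={
"scene":(352.092,262.3256,192.02935,np.array([0.98321316,2.6684139,-0.76400999]),np.array([0.38394506,-0.19164966,1.09440068])),
"top":(407.33968,250.785493,189.455305,np.array([2.11460552,-2.14185857,0.19616426]),np.array([-0.01894929,0.49625737,1.18184845]))}
def addcam(n,c): CAM[n]=(c["fx"],c["cx"],c["cy"],np.array(c["rvec"]).ravel(),np.array(c["tvec"]).ravel())
def proj(n,P):
    f,cx,cy,rv,tv=CAM[n]; p=np.atleast_2d(P)@cv2.Rodrigues(rv)[0].T+tv
    return np.c_[f*p[:,0]/p[:,2]+cx, f*p[:,1]/p[:,2]+cy]
def onz(n,uv,z):
    f,cx,cy,rv,tv=CAM[n]; Rm=cv2.Rodrigues(rv)[0]; C=-Rm.T@tv
    d=Rm.T@np.array([(uv[0]-cx)/f,(uv[1]-cy)/f,1]); return C+d*(z-C[2])/d[2]
# deck frame (x up slope, y left, z normal) origin on deck middle
def deck(px,py,yaw):
    Rd=R.from_euler("z",yaw)*R.from_euler("y",-0.5)   # normal=(-sin.5,0,cos.5)
    return Rd, np.array([px,py,0.082])
def dk(par,P):
    Rd,o=deck(*par[:3]); return Rd.apply(np.atleast_2d(P))+o
def dialpt(par,a,P):  # P in dial_grip frame
    return dk(par,R.from_euler("z",a).apply(np.atleast_2d(P))+[0,0,.062])
E
python3 - <<'E'
from h import *
for n in CAM:
    f,cx,cy,rv,tv=CAM[n]; print(n,-cv2.Rodrigues(rv)[0].T@tv, cv2.Rodrigues(rv)[0].round(2).tolist())
print("stand", onz("top",(137.8,200),.045), onz("scene",(370,305),.06))
print(onz("top",(264,160),.1))
for nm,(x0,y0,x1,y1) in {"scene":(160,165,280,265),"top":(222,120,312,200)}.items():
    im=cv2.imread(f"pics/{nm}0.png")[y0:y1,x0:x1]; s=6 if nm=="scene" else 7
    im=cv2.resize(im,None,fx=s,fy=s,interpolation=cv2.INTER_CUBIC)
    for x in range(x0,x1,10): cv2.line(im,((x-x0)*s+s//2,0),((x-x0)*s+s//2,6),(0,0,255),1);cv2.putText(im,str(x),((x-x0)*s,18),0,.4,(0,0,255),1)
    for y in range(y0,y1,10): cv2.line(im,(0,(y-y0)*s+s//2),(6,(y-y0)*s+s//2),(0,0,255),1);cv2.putText(im,str(y),(8,(y-y0)*s+6),0,.4,(0,0,255),1)
    cv2.imwrite(f"pics/{nm}0_d.png",im)
E
```

```text
scene [0.77872878 0.31232704 0.82334049] [[-0.76, 0.65, 0.01], [0.55, 0.65, -0.53], [-0.35, -0.4, -0.85]]
top [ 0.2756043  -0.0199786   1.25181442] [[-0.01, -1.0, 0.0], [-0.98, 0.01, -0.18], [0.18, -0.0, -0.98]]
stand [0.46812891 0.31357091 0.045     ] [0.47421045 0.31658815 0.06      ]
[ 0.57265752 -0.06468477  0.1       ]
```

View pics/scene0_d.png

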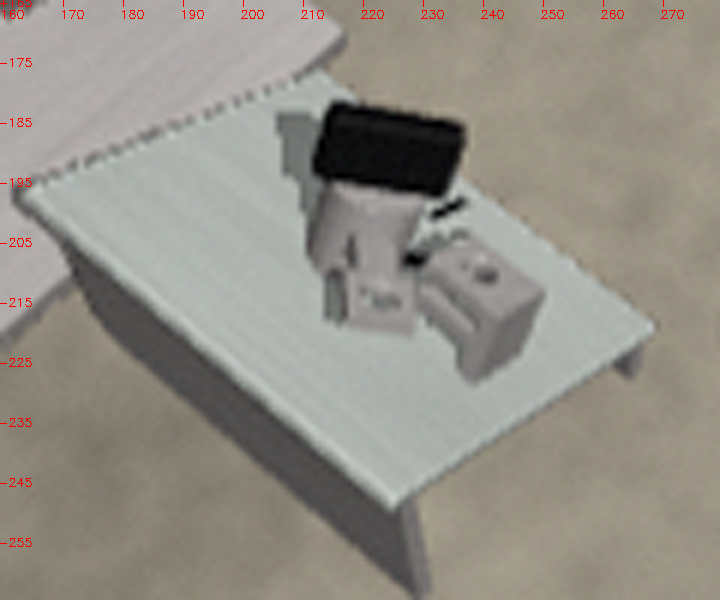

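View pics/top0_d.png

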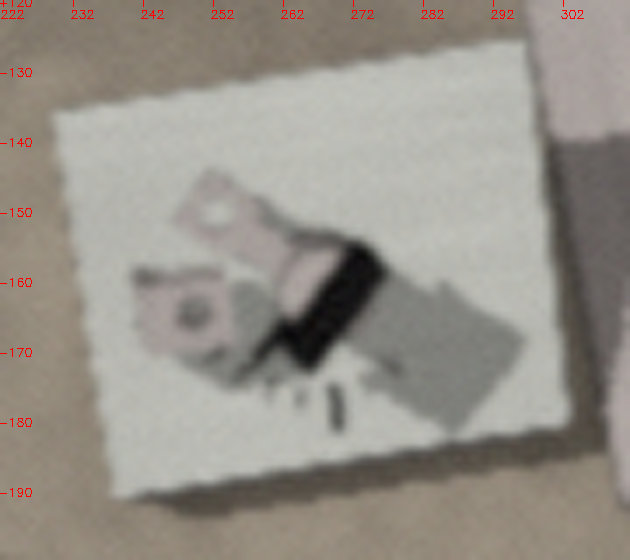

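```bash
cat > fit0.py <<'E'
from h import *
h,w=.085,.1
C=[(h,w,0),(h,-w,0),(-h,-w,0),(-h,w,0)]
S=[(225.4,249),(162,197),(213,176.2),(268.7,218.7)]
T=[(228.9,135.9),(296.8,125.2),(302.9,180.2),(237.9,190.6)]
F=[0,.055,.036]
def res(p,cams=("scene","top")):
    r=[]
    if "scene" in cams: r+=[proj("scene",dk(p,C))-S, proj("scene",dk(p,F))-[240.3,210], proj("scene",dialpt(p,p[3],[0,.055,-.0335]))-[223.3,214.5]]
    if "top" in cams: r+=[proj("top",dk(p,C))-T, proj("top",dk(p,F))-[249.4,164.2], proj("top",dialpt(p,p[3],[0,.055,-.0335]))-[252.6,149.9],proj("top",dialpt(p,p[3],[-.048,0,-.055]))-[255.1,174.2]]
    return np.vstack(r)
for cams in [("scene","top"),("scene",),("top",)]:
    s=least_squares(lambda p:res(p,cams).ravel(),[.57,-.06,0.1,-.7],loss="soft_l1")
    print(cams,s.x.round(4)); print(res(s.x,cams).round(1).tolist())
E
python3 fit0.py
```

```text
('scene', 'top') [ 0.5831 -0.0724  0.1548 -0.7671]
[[0.3, -1.0], [1.5, -1.2], [-0.1, -0.4], [1.0, 0.1], [-0.8, -0.4], [-0.2, -0.5], [-0.6, -0.6], [-0.4, -0.9], [-0.4, -0.5], [-0.4, -0.1], [-0.4, -0.1], [-0.5, -0.1], [2.0, -2.6]]
('scene',) [ 0.585  -0.0719  0.1615 -0.7421]
[[0.2, -0.4], [0.9, -0.3], [-0.9, 0.2], [0.6, 0.4], [-1.2, 0.1], [-0.0, 0.2]]
('top',) [ 0.5811 -0.0731  0.1501 -0.802 ]
[[-0.3, -0.1], [-0.0, -0.1], [-0.2, 0.3], [-0.3, 0.4], [-0.2, 0.5], [0.2, -0.0], [1.8, -2.3]]
```

```bash
cat >> h.py <<'E'
from scipy.linalg import logm, expm
def q2R(q): return R.from_quat([q[1],q[2],q[3],q[0]])
def T(Rm,p):
    M=np.eye(4); M[:3,:3]=Rm.as_matrix() if hasattr(Rm,"as_matrix") else Rm; M[:3,3]=p; return M
def cur(ctrl):
    o=ctrl.get_obs(); return T(q2R(o["eef_rot"]),o["eef_pos"])
# pose with tool z along zdir and x along xdir, grasp point at g
PZ=.0539
def tool(g,zdir,xdir,pz=PZ):
    z=np.array(zdir,float); z/=np.linalg.norm(z); x=np.array(xdir,float); x-=z*(x@z); x/=np.linalg.norm(x)
    Rm=np.c_[x,np.cross(z,x),z]; return T(Rm,np.array(g)-z*pz)
def rows(T0,T1,mm=40,deg=7.5,rot_first=False):
    Rel=np.linalg.inv(T0)@T1
    ang=np.degrees(np.linalg.norm(R.from_matrix(Rel[:3,:3]).as_rotvec())); d=np.linalg.norm(Rel[:3,3])*1000
    N=max(1,int(np.ceil(max(ang/deg,d*(1+.2*np.radians(ang)**2/2)/mm)))) 
    L=np.real(logm(Rel))/N; D=expm(L)
    rv=np.degrees(R.from_matrix(D[:3,:3]).as_rotvec())
    print("N",N,"row:",(D[:3,3]*100).round(2),rv.round(2),"total",(Rel[:3,3]*100).round(2),round(ang,1))
    pth=[ (T0@np.linalg.matrix_power(D,k))[:3,3].round(3) for k in (0,N//2,N)]; print(" path",[p.tolist() for p in pth])
    return N,D
E
python3 - <<'E'
from h import *
from bench import ctrl
T0=cur(ctrl)
c=ctrl.camera("wrist"); addcam("wrist",c)
Tc=T(cv2.Rodrigues(CAM["wrist"][3])[0],CAM["wrist"][4]) # world->cam
X=Tc@T0; print("tool->cam",X.round(4).tolist()); np.save("X.npy",X)
print("cam pos in tool",np.linalg.inv(X)[:3,3])
par=[.582,-.0727,.153]; a=-.78
Rd,o=deck(*par); n=Rd.apply([0,0,1]); g=dialpt(par,a,[0,0,0])[0]; y=Rd.apply(R.from_euler("z",a).apply([0,1,0]))
print("grip",g,"n",n,"y",y)
for s in (1,-1):
    A=tool([0.33,-.12,.32],[0,0,-1],s*np.array([y[0],y[1],0]))
    B=tool(g+n*.12,-n,s*y)
    print(s); rows(T0,A); rows(A,B)
E
```

```text
tool->cam [[1.0, 0.0002, -0.0009, -0.0007], [-0.0005, 0.9513, -0.3083, 0.0546], [0.0007, 0.3083, 0.9513, 0.0915], [0.0, 0.0, 0.0, 1.0]]
cam pos in tool [ 0.00063237 -0.08016643 -0.07022733]
grip [ 0.55262285 -0.07723011  0.13641012] n [-0.47382504 -0.07306626  0.87758256] y [0.50163008 0.7966703  0.33717011]
1
N 17 row: [ 0.34 -3.06 -0.41] [ 0.   -0.   -7.37] total [-33.76 -25.87  -7.  ] 125.2
 path [[0.221, -0.531, 0.304], [0.396, -0.374, 0.337], [0.33, -0.12, 0.374]]
N 5 row: [1.8  1.73 2.26] [-4.2   3.9   0.73] total [10.02 10.26  8.49] 28.9
 path [[0.33, -0.12, 0.374], [0.381, -0.108, 0.331], [0.47, -0.09, 0.289]]
-1
N 12 row: [-3.6  -0.79 -0.58] [-0.   -0.    4.56] total [-33.76 -25.87  -7.  ] 54.8
 path [[0.221, -0.531, 0.304], [0.225, -0.312, 0.339], [0.33, -0.12, 0.374]]
N 5 row: [-1.8  -1.73  2.26] [ 4.2  -3.9   0.73] total [-10.02 -10.26   8.49] 28.9
 path [[0.33, -0.12, 0.374], [0.381, -0.108, 0.331], [0.47, -0.09, 0.289]]
```

>>> move_arm(rows="-3.6 -0.8 -0.6 0 0 4.6 1;-3.6 -0.8 -0.6 0 0 4.6 1;-3.6 -0.8 -0.6 0 0 4.6 1;-3.6 -0.8 -0.6 0 0 4.6 1;-3.6 -0.8 -0.6 0 0 4.6 1;-3.6 -0.8 -0.6 0 0 4.6 1;-3.6 -0.8 -0.6 0 0 4.6 1;-3.6 -0.8 -0.6 0 0 4.6 1;-3.6 -0.8 -0.6 0 0 4.6 1;-3.6 -0.8 -0.6 0 0 4.6 1;-3.6 -0.8 -0.6 0 0 4.6 1;-3.6 -0.8 -0.6 0 0 4.6 1;-1.8 -1.7 2.2 4.2 -3.9 0.7 0.6;-1.8 -1.7 2.2 4.2 -3.9 0.7 0.6;-1.8 -1.7 2.2 4.2 -3.9 0.7 0.6;-1.8 -1.7 2.2 4.2 -3.9 0.7 0.6;-1.8 -1.7 2.2 4.2 -3.9 0.7 0.6;0 0 0 0 0 0 0.6;0 0 0 0 0 0 0.6")

```text
time_s: 3.45
eef_pos: [0.4709, -0.0902, 0.2931]
eef_rot: [0.234, -0.439, 0.864, -0.077]
wrist_force: [-0.4, 0.5, 0.2]
opening: 0.601
```

Run:
```python
from h import *
from bench import ctrl
c=ctrl.camera("wrist"); addcam("wrist",c); im=c["color"]; cv2.imwrite("pics/w1.png",im)
np.save("w1cam.npy",np.r_[c["fx"],c["cx"],c["cy"],np.ravel(c["rvec"]),np.ravel(c["tvec"])])
par=[.582,-.0727,.153]; a=-.78
big=cv2.resize(im,None,fx=1.5,fy=1.5)
for P,col in [(dk(par,[(.085,.1,0),(.085,-.1,0),(-.085,-.1,0),(-.085,.1,0)]),(0,0,255)),(dk(par,[[0,.055,.036]]),(0,255,0)),(dialpt(par,a,[[0,.055,-.0335],[-.048,0,-.055],[.027,.007,.01],[-.027,.007,.01],[-.027,-.007,.01],[.027,-.007,.01]]),(255,0,0))]:
    p=proj("wrist",P); print(p.round(1).tolist())
    for q in p: cv2.circle(big,tuple((q*1.5).astype(int)),3,col,-1)
cv2.imwrite("pics/w1b.png",big); print(ctrl.get_obs()["q"])
```

```text
[[124.3, 183.3], [270.2, 24.5], [392.6, 162.5], [247.3, 288.2]]
[[214.6, 224.7]]
[[195.9, 181.5], [257.5, 221.2], [248.5, 162.8], [249.2, 229.5], [266.9, 229.4], [267.4, 162.7]]
[-0.61886661 -0.27559798  2.12778409  0.4176492   0.95830765  1.39803147]
```

View pics/w1b.png

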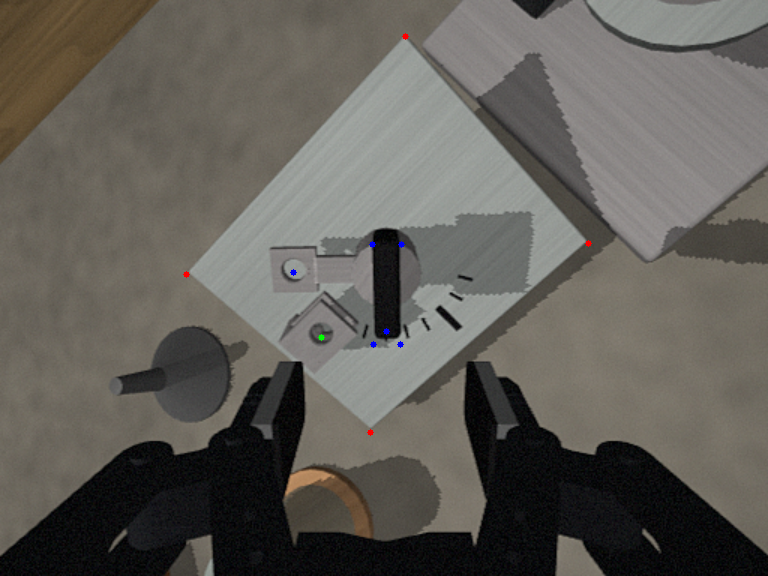

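Run:
```python
from h import *
im=cv2.imread("pics/w1.png")
x0,y0,x1,y1=170,140,320,240; s=5
b=cv2.resize(im[y0:y1,x0:x1],None,fx=s,fy=s,interpolation=cv2.INTER_CUBIC); b=cv2.convertScaleAbs(b,alpha=1.6,beta=20)
for x in range(x0,x1,10): cv2.putText(b,str(x),((x-x0)*s,10),0,.35,(0,0,255),1); cv2.line(b,((x-x0)*s+2,12),((x-x0)*s+2,18),(0,0,255),1)
for y in range(y0,y1,10): cv2.putText(b,str(y),(8,(y-y0)*s+6),0,.35,(0,0,255),1); cv2.line(b,(0,(y-y0)*s+2),(6,(y-y0)*s+2),(0,0,255),1)
cv2.imwrite("pics/w1c.png",b)
```

```text
(no output)
```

View pics/w1c.png

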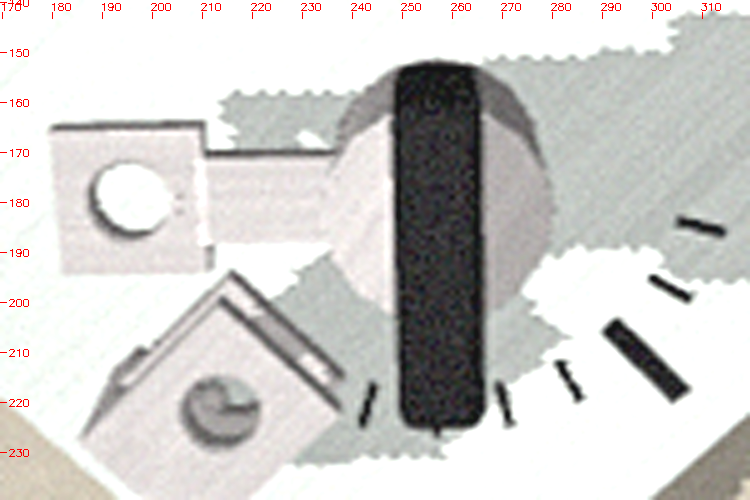

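```bash
cat > fit1.py <<'E'
from h import *
v=np.load("w1cam.npy"); CAM["wrist"]=(v[0],v[1],v[2],v[3:6],v[6:9])
h,w=.085,.1
C=[(h,w,0),(h,-w,0),(-h,-w,0),(-h,w,0)]
from fit0 import res as r0
W=[(187/1.5,274/1.5),(405/1.5,37/1.5),(588/1.5,243/1.5),(370.5/1.5,431/1.5)]
def resW(p,cam=np.zeros(6)):
    f,cx,cy,rv,tv=CAM["wrist"]; old=CAM["wrist"]
    CAM["wrist"]=(f,cx,cy,(R.from_rotvec(cam[:3])*R.from_rotvec(rv)).as_rotvec(),tv+cam[3:])
    pr=lambda P:proj("wrist",P)
    r=[pr(dk(p,C))-W, pr(dk(p,[0,.055,.036]))-[213.8,221.8], pr(dialpt(p,p[3],[0,.055,-.0335]))-[195.8,179.4],
       pr(dialpt(p,p[3],[[-.027,.007,.01],[-.027,-.007,.01]]))-[[249.2,225],[267,225]],]
    Rd,o=deck(*p[:3])
    m=pr(dk(p,[[0,0,0],[-.08,0,0]])); d=m[1]-m[0]; d/=np.linalg.norm(d); nrm=np.array([-d[1],d[0]])
    z=(np.array([[290.6,204],[306.6,218.6]])-m[0])@nrm
    r.append(np.c_[z,[0,0]])
    CAM["wrist"]=old
    return np.vstack(r)
if __name__=="__main__":
    print(resW([.582,-.0727,.153,-.78]).round(1).tolist())
    s=least_squares(lambda p:resW(p).ravel(),[.58,-.07,.15,-.78]); print("wrist only",s.x.round(4)); print(resW(s.x).round(1).tolist())
    for k in (.002,.01):
        f=lambda x:np.r_[resW(x[:4],x[4:]).ravel(),x[4:7]/.01,x[7:]/k, r0(x[:4])[:-1].ravel()/2]
        s=least_squares(f,np.r_[.58,-.07,.15,-.78,np.zeros(6)],loss="soft_l1",x_scale=np.r_[.01,.01,.05,.05,[.01]*3,[.002]*3])
        print(k,s.x.round(4)); print(resW(s.x[:4],s.x[4:]).round(1).tolist())
E
python3 fit1.py
```

```text
('scene', 'top') [ 0.5831 -0.0724  0.1548 -0.7671]
[[0.3, -1.0], [1.5, -1.2], [-0.1, -0.4], [1.0, 0.1], [-0.8, -0.4], [-0.2, -0.5], [-0.6, -0.6], [-0.4, -0.9], [-0.4, -0.5], [-0.4, -0.1], [-0.4, -0.1], [-0.5, -0.1], [2.0, -2.6]]
('scene',) [ 0.585  -0.0719  0.1615 -0.7421]
[[0.2, -0.4], [0.9, -0.3], [-0.9, 0.2], [0.6, 0.4], [-1.2, 0.1], [-0.0, 0.2]]
('top',) [ 0.5811 -0.0731  0.1501 -0.802 ]
[[-0.3, -0.1], [-0.0, -0.1], [-0.2, 0.3], [-0.3, 0.4], [-0.2, 0.5], [0.2, -0.0], [1.8, -2.3]]
[[-0.3, 0.7], [0.2, -0.2], [0.6, 0.5], [0.3, 0.9], [0.8, 2.9], [0.1, 2.1], [0.0, 4.5], [-0.1, 4.4], [-1.0, 0.0], [-1.6, 0.0]]
wrist only [ 0.5838 -0.0735  0.1538 -0.7756]
[[-0.5, -1.2], [-0.3, -2.3], [0.2, -1.6], [0.1, -0.9], [0.5, 0.8], [-0.2, 0.2], [-0.1, 2.0], [-0.3, 1.9], [0.2, 0.0], [-0.4, 0.0]]
0.002 [ 5.836e-01 -7.260e-02  1.558e-01 -7.766e-01 -7.400e-03 -2.900e-03
  2.300e-03 -5.000e-04 -3.000e-04 -9.000e-04]
[[0.3, -1.1], [-0.2, -0.5], [-1.0, -1.2], [0.0, -0.9], [0.9, 0.4], [0.4, 0.1], [0.1, 1.2], [-0.1, 1.0], [0.0, 0.0], [-0.7, 0.0]]
0.01 [ 5.834e-01 -7.260e-02  1.562e-01 -7.718e-01 -1.530e-02  0.000e+00
  3.600e-03 -1.300e-03 -3.000e-04 -6.200e-03]
[[0.3, -1.2], [-0.2, -0.5], [-0.6, -1.1], [0.0, -0.2], [0.7, 0.3], [0.3, 0.1], [0.1, 0.8], [-0.2, 0.6], [-0.0, 0.0], [-0.8, 0.0]]
```

```bash
cat >> h.py <<'E'
PAR=[.5835,-.0727,.1555]
E
python3 - <<'E'
from h import *
from bench import ctrl
a=-.775
Rd,o=deck(*PAR); n=Rd.apply([0,0,1]); g=dialpt(PAR,a,[0,0,0])[0]; y=Rd.apply(R.from_euler("z",a).apply([0,1,0]))
T0=cur(ctrl); print(g)
B=tool(g+n*.04,-n,-y); N,D=rows(T0,B,mm=25)
rows(B,tool(g+n*.003,-n,-y),mm=15)
E
```

```text
[ 0.55413426 -0.07730354  0.13641012]
N 4 row: [0.02 0.03 2.11] [-0.03 -0.05 -0.16] total [0.07 0.14 8.45] 0.7
 path [[0.471, -0.09, 0.294], [0.49, -0.087, 0.256], [0.51, -0.084, 0.219]]
N 3 row: [-0.   -0.    1.23] [0. 0. 0.] total [-0.  -0.   3.7] 0.0
 path [[0.51, -0.084, 0.219], [0.516, -0.083, 0.208], [0.527, -0.082, 0.186]]
```

>>> move_arm(rows="0.07 0.14 0 0 0 -0.7 0.6;0 0 3 0 0 0 0.6;0 0 3 0 0 0 0.6;0 0 3 0 0 0 0.6;0 0 2 0 0 0 0.6;0 0 1.15 0 0 0 0.6;0 0 0 0 0 0 0.6;0 0 0 0 0 0 0.6")

```text
time_s: 4.3
eef_pos: [0.5276, -0.0819, 0.1868]
eef_rot: [0.234, -0.444, 0.861, -0.08]
wrist_force: [-0.4, 0.1, -0.1]
opening: 0.603
```

Run:
```python
from h import *
from bench import ctrl
c=ctrl.camera("wrist"); im=c["color"]; cv2.imwrite("pics/w2.png",cv2.resize(im,None,fx=1.5,fy=1.5)); print(ctrl.get_obs()["wrist_force"],cur(ctrl)[:3,3])
```

```text
[ 0.08876343 -0.42587313  0.36733561] [ 0.52773429 -0.08197858  0.18723092]
```

View pics/w2.png

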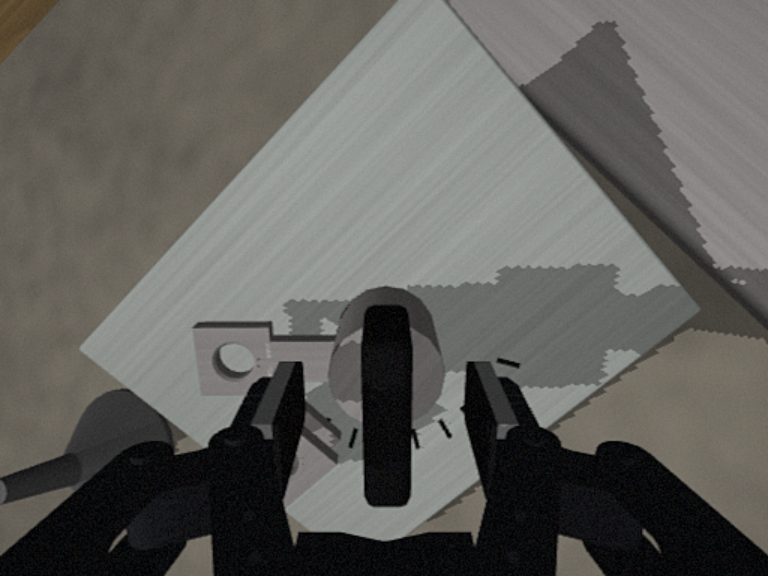

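>>> move_arm(rows="0 0 0 0 0 0 0;0 0 0 0 0 0 0;0 0 0 0 0 0 0;0 0 0 0 0 0 0;0 0 0 0 0 0 0;0 0 0 0 0 0 0")

```text
time_s: 4.95
eef_pos: [0.5274, -0.0823, 0.187]
eef_rot: [0.234, -0.444, 0.861, -0.081]
wrist_force: [-9.6, -3.0, 8.2]
opening: 0.156
```

>>> move_arm(rows="0 0 -0.1 0 0 -4.9 0;0 0 0 0 0 -4.9 0;0 0 0 0 0 -4.9 0;0 0 0 0 0 -4.9 0;0 0 0 0 0 -4.9 0;0 0 0 0 0 -4.9 0;0 0 0 0 0 -4.9 0;0 0 0 0 0 -4.9 0;0 0 0 0 0 -4.9 0;0 0 0 0 0 0 0;0 0 0 0 0 0 0")

```text
time_s: 6.05
eef_pos: [0.5274, -0.0814, 0.1872]
eef_rot: [-0.188, 0.734, -0.632, 0.162]
wrist_force: [7.4, 1.8, -6.4]
opening: 0.155
```

Run:
```python
from h import *
from bench import ctrl
Rd,o=deck(*PAR)
T0=cur(ctrl); x=Rd.inv().apply(T0[:3,0]); print("tool x in deck",x,"angle of -x vs y deg",np.degrees(np.arctan2(x[0],-x[1])), "z",Rd.inv().apply(T0[:3,2]))
print((Rd.inv().apply(T0[:3,3]+T0[:3,2]*PZ-o)*1000).round(1))
for n in ["wrist","top"]:
    c=ctrl.camera(n); im=c["color"]; cv2.imwrite(f"pics/{n}3.png",cv2.resize(im,None,fx=1.5,fy=1.5)); 
    addcam(n,c)
print(ctrl.get_obs()["wrist_force"])
np.save("w3.npy",np.array(CAM["wrist"],dtype=object),allow_pickle=True)
im=cv2.imread("pics/top3.png")[180:300,320:480]; cv2.imwrite("pics/top3c.png",cv2.resize(im,None,fx=5,fy=5,interpolation=cv2.INTER_CUBIC))
```

```text
tool x in deck [-0.00482193 -0.99998182  0.00362173] angle of -x vs y deg -0.2762793400371468 z [ 9.60116747e-04 -3.62640217e-03 -9.99992964e-01]
[ 0.6 -0.1 65.6]
[ 7.21115243  1.63582611 -6.40175611]
```

View pics/wrist3.png

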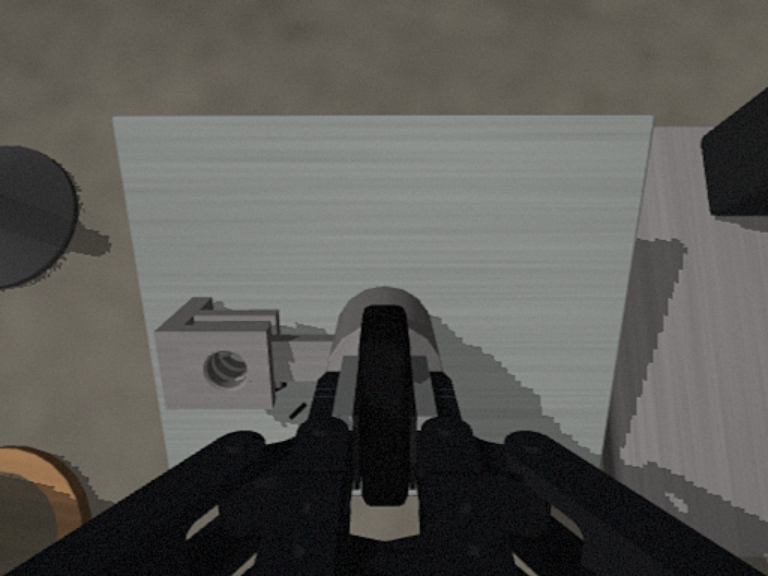

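View pics/top3.png

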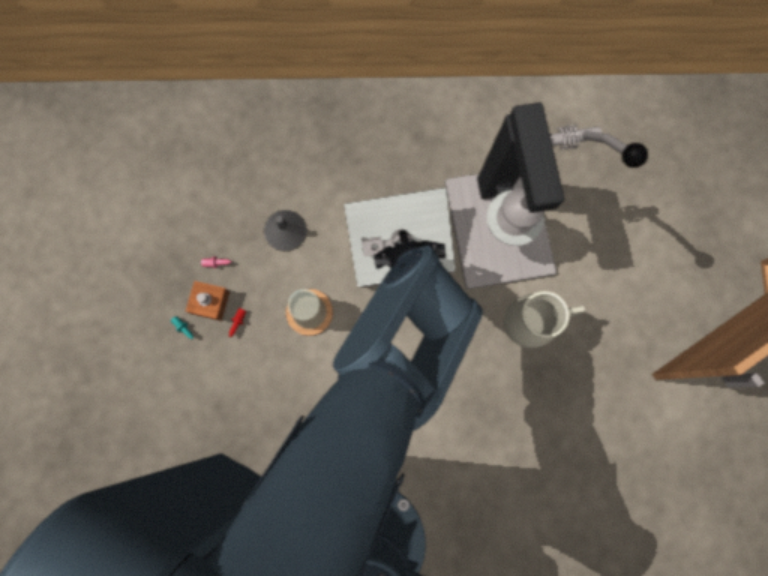

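Run:
```python
import cv2
im=cv2.imread("pics/wrist3.png")[280:430,140:340]; cv2.imwrite("pics/w3c.png",cv2.convertScaleAbs(cv2.resize(im,None,fx=4,fy=4,interpolation=cv2.INTER_CUBIC),alpha=1.6))
```

```text
(no output)
```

View pics/w3c.png

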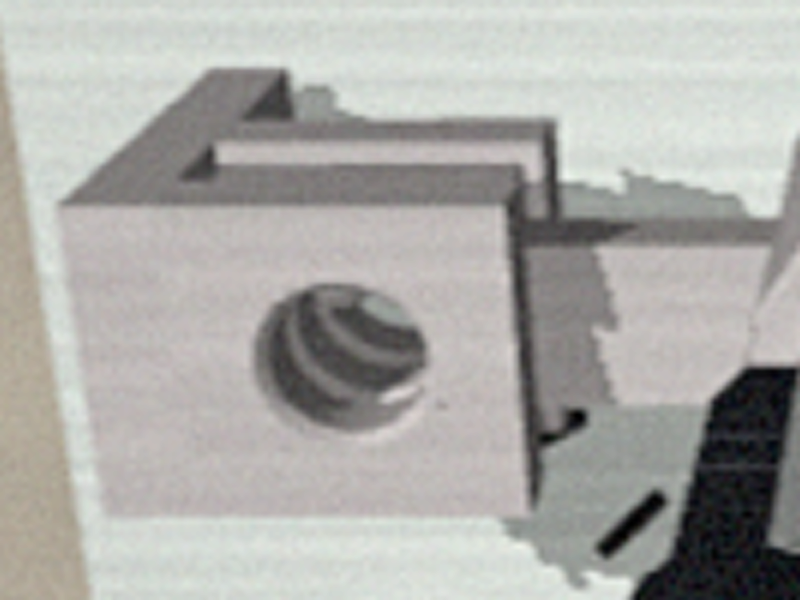

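>>> move_arm(rows="0 0 0 0 0 0 0.4;0 0 0 0 0 0 0.4;0 0 0 0 0 0 0.4;0 0 -1 0 0 0 0.4;0 0 -3 0 0 0 0.4;0 0 -4 0 0 0 0.4;0 0 -3 0 0 0 0.6;0 0 -1 0 0 0 0.6;0 0 0 0 0 0 0.6")

```text
time_s: 7.05
eef_pos: [0.4703, -0.0907, 0.2942]
eef_rot: [-0.187, 0.734, -0.632, 0.164]
wrist_force: [-0.1, -0.0, -0.5]
opening: 0.6
```

Run:
```python
from h import *
from bench import ctrl
c=ctrl.camera("wrist"); im=c["color"]; addcam("wrist",c); cv2.imwrite("pics/w4.png",im)
v=np.r_[c["fx"],c["cx"],c["cy"],np.ravel(c["rvec"]),np.ravel(c["tvec"])]; np.save("w4cam.npy",v)
for P in (dk(PAR,[(.085,.1,0),(.085,-.1,0),(-.085,-.1,0),(-.085,.1,0),(0,.055,.036)]),dialpt(PAR,0,[[0,.055,-.0335],[-.048,0,-.055]])): print(proj("wrist",P).round(1).tolist())
cv2.imwrite("pics/w4b.png",cv2.resize(im,None,fx=1.5,fy=1.5))
print(ctrl.get_obs()["q"],cur(ctrl)[:3,3])
```

```text
[[141.7, 81.6], [363.4, 80.7], [347.9, 249.4], [159.4, 250.8], [190.5, 183.2]]
[[192.0, 180.8], [253.6, 220.4]]
[-0.62030061 -0.27809532  2.13257679  0.42010332  0.95430469  0.61344422] [ 0.47013112 -0.09034687  0.29266589]
```

View pics/w4b.png

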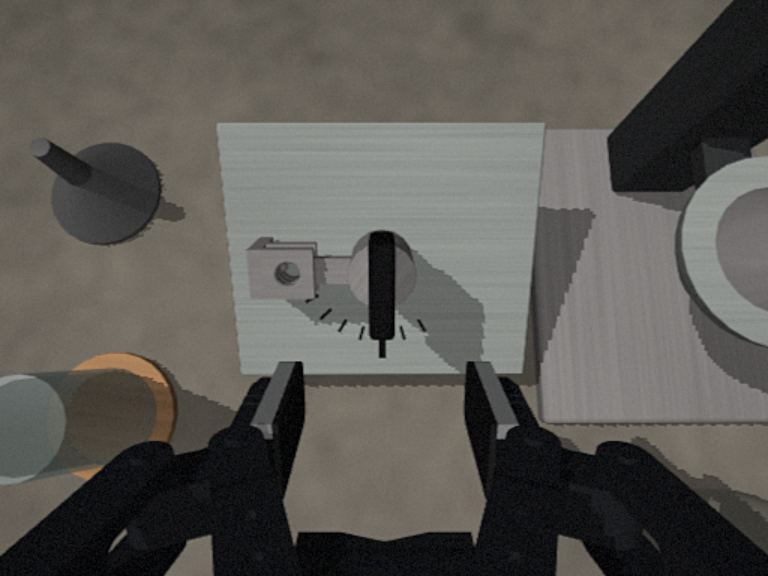

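Run:
```python
from h import *
im=cv2.imread("pics/w4.png")
def crop(x0,y0,x1,y1,s,name):
    b=cv2.resize(im[y0:y1,x0:x1],None,fx=s,fy=s,interpolation=cv2.INTER_CUBIC); b=cv2.convertScaleAbs(b,alpha=1.5,beta=10)
    for x in range(x0,x1,10): cv2.putText(b,str(x),((x-x0)*s,10),0,.35,(0,0,255),1); cv2.line(b,((x-x0)*s+s//2,12),((x-x0)*s+s//2,18),(0,0,255),1)
    for y in range(y0,y1,10): cv2.putText(b,str(y),(8,(y-y0)*s+6),0,.35,(0,0,255),1); cv2.line(b,(0,(y-y0)*s+s//2),(6,(y-y0)*s+s//2),(0,0,255),1)
    cv2.imwrite(name,b)
crop(155,145,295,255,5,"pics/w4c.png"); crop(130,70,380,260,3,"pics/w4d.png")
```

```text
(no output)
```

View pics/w4c.png

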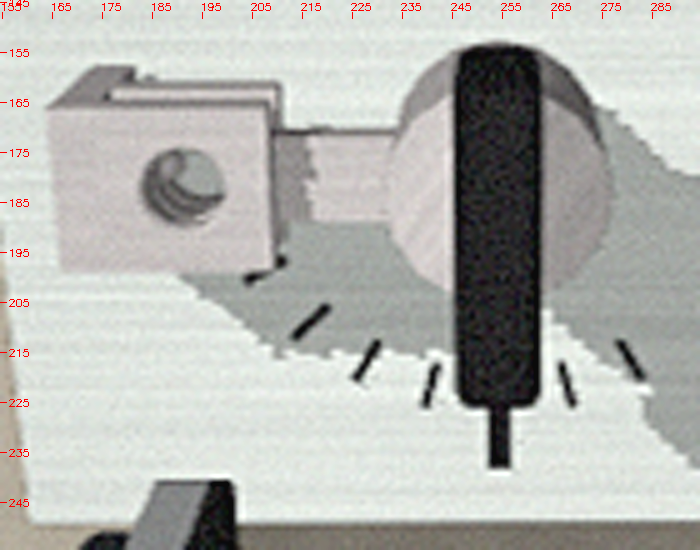

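View pics/w4d.png

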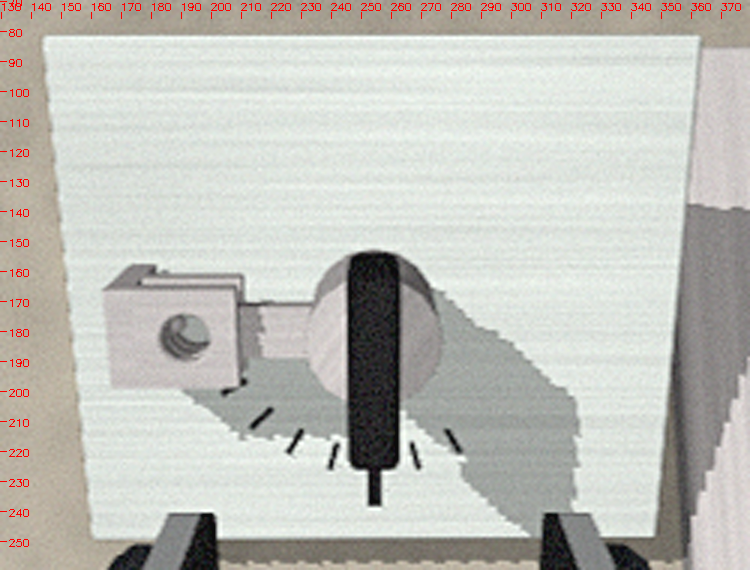

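```bash
cat > fit2.py <<'E'
from h import *
import io,contextlib
with contextlib.redirect_stdout(io.StringIO()):
    from fit1 import resW, C
    from fit0 import res as r0
v=np.load("w4cam.npy"); CAM["w4"]=(v[0],v[1],v[2],v[3:6],v[6:9])
# same mount error expressed in camera frame for both wrist images
def res4(p,a,cam):
    f,cx,cy,rv,tv=CAM["w4"]; Rc=R.from_rotvec(cam[:3])
    CAM["t"]=(f,cx,cy,(Rc*R.from_rotvec(rv)).as_rotvec(),Rc.apply(tv)+cam[3:])
    pr=lambda P:proj("t",P)
    return np.vstack([pr(dk(p,C))-[(144.3,81.8),(363.3,82),(348.3,249),(161,249.2)], pr(dk(p,[0,.055,.036]))-[191.4,182],
      pr(dialpt(p,a,[[-.027,.007,.01],[-.027,-.007,.01]]))-[[245.8,225.6],[263.0,225.6]]])
def f(x):
    p=x[:4]; cam=x[5:11]; 
    # resW uses tv+cam without rotating; emulate
    f_,cx,cy,rv,tv=CAM["wrist"]; c2=np.r_[cam[:3], R.from_rotvec(cam[:3]).apply(tv)-tv+cam[3:]]
    return np.r_[resW(p,c2).ravel(), res4(p,x[4],cam).ravel(), cam[:3]/.01, cam[3:]/.002, r0(p)[:-1].ravel()/2]
s=least_squares(f,np.r_[.5835,-.0727,.1555,-.775,0,np.zeros(6)],loss="soft_l1",x_scale=np.r_[.01,.01,.05,.05,.05,[.01]*3,[.002]*3])
print(s.x.round(4)); print(res4(s.x[:4],s.x[4],s.x[5:11]).round(1).tolist())
print("fork",dk(s.x,[0,.055,.036]), "old",dk(PAR,[0,.055,.036]))
E
python3 fit2.py
```

```text
[ 5.842e-01 -7.270e-02  1.580e-01 -7.692e-01 -1.100e-03 -1.000e-02
  2.100e-03  5.700e-03  1.000e-04 -3.300e-03  2.100e-03]
[[-0.1, -0.4], [0.2, -0.9], [-0.1, 0.0], [-0.4, 0.5], [0.6, -0.2], [-0.1, 0.6], [0.1, 0.6]]
fork [[ 0.55848105 -0.02108495  0.11359297]] old [[ 0.55793085 -0.02103664  0.11359297]]
```

Run:
```python
from h import *
from bench import ctrl
print(onz("top",(135.5,198.4),.073),onz("scene",(373,304),.073))
PAR=[.5842,-.0727,.158]
T0=cur(ctrl); S=np.array([.470,.315,.045+.025])
# keep heading: tool x horizontal along heading -y deck ; options
hd=np.array([np.cos(np.radians(-81)),np.sin(np.radians(-81)),0])
for xd in (hd,[1,0,0],[-1,0,0],[0,-1,0]):
    print(xd); B=tool(S+[0,0,.14],[0,0,-1],xd); 
    U=T0.copy(); U[:3,3]+=[-.02,0.02,.08]
    rows(T0,U); rows(U,B)
c=ctrl.camera("top")
im=c["color"][180:220,115:165]; cv2.imwrite("pics/top5.png",cv2.resize(im,None,fx=14,fy=14,interpolation=cv2.INTER_CUBIC))
```

```text
[0.46849037 0.31273738 0.073     ] [0.47299574 0.31926235 0.073     ]
[ 0.15643447 -0.98768834  0.        ]
N 3 row: [-0.75 -0.79 -2.61] [0. 0. 0.] total [-2.26 -2.37 -7.83] 0.0
 path [[0.47, -0.09, 0.293], [0.463, -0.084, 0.319], [0.45, -0.07, 0.373]]
N 11 row: [-3.44 -0.42  1.15] [-2.61 -0.02 -0.04] total [-37.84  -1.55  13.16] 28.7
 path [[0.45, -0.07, 0.373], [0.466, 0.106, 0.328], [0.47, 0.315, 0.264]]
[1, 0, 0]
N 3 row: [-0.75 -0.79 -2.61] [0. 0. 0.] total [-2.26 -2.37 -7.83] 0.0
 path [[0.47, -0.09, 0.293], [0.463, -0.084, 0.319], [0.45, -0.07, 0.373]]
N 13 row: [-2.22 -2.18  1.34] [-1.81 -1.58 -6.12] total [-37.84  -1.55  13.16] 85.5
 path [[0.45, -0.07, 0.373], [0.534, 0.108, 0.344], [0.47, 0.315, 0.264]]
[-1, 0, 0]
N 3 row: [-0.75 -0.79 -2.61] [0. 0. 0.] total [-2.26 -2.37 -7.83] 0.0
 path [[0.47, -0.09, 0.293], [0.463, -0.084, 0.319], [0.45, -0.07, 0.373]]
N 14 row: [-2.45  1.97  0.47] [-1.52  1.75  6.88] total [-37.84  -1.55  13.16] 101.6
 path [[0.45, -0.07, 0.373], [0.38, 0.121, 0.3], [0.47, 0.315, 0.264]]
[0, -1, 0]
N 3 row: [-0.75 -0.79 -2.61] [0. 0. 0.] total [-2.26 -2.37 -7.83] 0.0
 path [[0.47, -0.09, 0.293], [0.463, -0.084, 0.319], [0.45, -0.07, 0.373]]
N 11 row: [-3.47 -0.18  1.11] [-2.61  0.18  0.76] total [-37.84  -1.55  13.16] 29.9
 path [[0.45, -0.07, 0.373], [0.459, 0.106, 0.326], [0.47, 0.315, 0.264]]
```

View pics/top5.png

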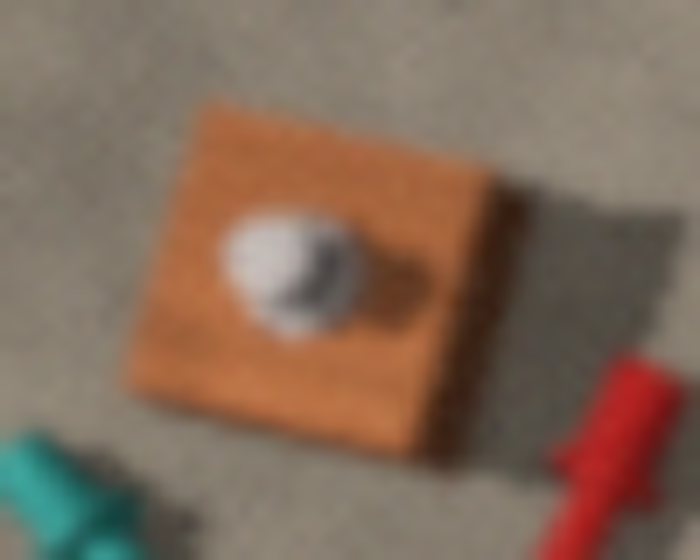

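>>> move_arm(rows="-0.75 -0.8 -2.6 0 0 0 0.6;-0.75 -0.8 -2.6 0 0 0 0.6;-0.75 -0.8 -2.6 0 0 0 0.6;-3.45 -0.4 1.15 -2.6 0 0 0.6;-3.45 -0.4 1.15 -2.6 0 0 0.6;-3.45 -0.4 1.15 -2.6 0 0 0.6;-3.45 -0.4 1.15 -2.6 0 0 0.6;-3.45 -0.4 1.15 -2.6 0 0 0.6;-3.45 -0.4 1.15 -2.6 0 0 0.6;-3.45 -0.4 1.15 -2.6 0 0 0.6;-3.45 -0.4 1.15 -2.6 0 0 0.6;-3.45 -0.4 1.15 -2.6 0 0 0.6;-3.45 -0.4 1.15 -2.6 0 0 0.6;-3.45 -0.4 1.15 -2.6 0 0 0.6;0 0 0 0 0 0 0.6;0 0 0 0 0 0 0.6")

```text
time_s: 8.75
eef_pos: [0.468, 0.3167, 0.26]
eef_rot: [0.002, 0.759, -0.651, -0.0]
wrist_force: [0.3, -0.1, 0.3]
opening: 0.605
```

Run:
```python
from h import *
from bench import ctrl
c=ctrl.camera("wrist"); im=c["color"]; addcam("wrist",c); cv2.imwrite("pics/w6.png",im)
v=np.r_[c["fx"],c["cx"],c["cy"],np.ravel(c["rvec"]),np.ravel(c["tvec"])]; np.save("w6cam.npy",v)
b=cv2.resize(im,None,fx=1.5,fy=1.5)
P=[[.471,.318,.073],[.471,.318,.049]]
for q in proj("wrist",P): print(q); cv2.circle(b,tuple((q*1.5).astype(int)),2,(0,255,0),-1)
cv2.imwrite("pics/w6b.png",b); print(cur(ctrl).round(4).tolist())
r=ctrl.look_for("wrist","pin"); print([(x["bbox"],x["confidence"]) for x in r])
```

```text
[253.77624827 182.39801499]
[253.85467075 174.62160789]
[[0.1501, -0.9887, -0.0015, 0.4684], [-0.9887, -0.1501, -0.0024, 0.3161], [0.0022, 0.0019, -1.0, 0.2611], [0.0, 0.0, 0.0, 1.0]]
[([245.2, 61.9, 313.3, 90.7], 0.88), ([238.3, 156.5, 270.7, 186.9], 0.8), ([175.4, 178.3, 215.1, 232.6], 0.67), ([287.8, 184.1, 324.1, 236.2], 0.6), ([406.2, 179.8, 509.1, 296.4], 0.58)]
```

View pics/w6b.png

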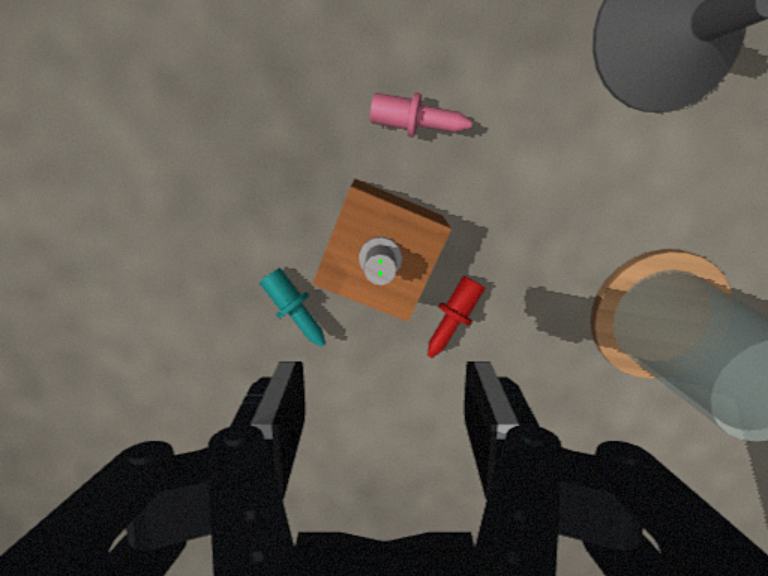

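```bash
cat >> h.py <<'E'
PAR=[.5842,-.0727,.158]
COR=np.array([-.010,.0021,.0057,.0001,-.0033,.0021])
def corr(n):
    f,cx,cy,rv,tv=CAM[n]; Rc=R.from_rotvec(COR[:3]); CAM[n+"c"]=(f,cx,cy,(Rc*R.from_rotvec(rv)).as_rotvec(),Rc.apply(tv)+COR[3:])
E
python3 - <<'E'
from h import *
v=np.load("w6cam.npy"); CAM["w6"]=(v[0],v[1],v[2],v[3:6],v[6:9]); corr("w6")
for n in("w6","w6c"): print(n,onz(n,(253.2,178.4),.073),onz(n,(253.2,170.6),.049))
im=cv2.imread("pics/w6.png")[110:220,200:310]; cv2.imwrite("pics/w6c.png",cv2.resize(im,None,fx=6,fy=6,interpolation=cv2.INTER_CUBIC))
E
```

```text
w6 [0.474303   0.31897424 0.073     ] [0.47456658 0.31912508 0.049     ]
w6c [0.47361713 0.31960435 0.073     ] [0.47415902 0.31989141 0.049     ]
```

View pics/w6c.png

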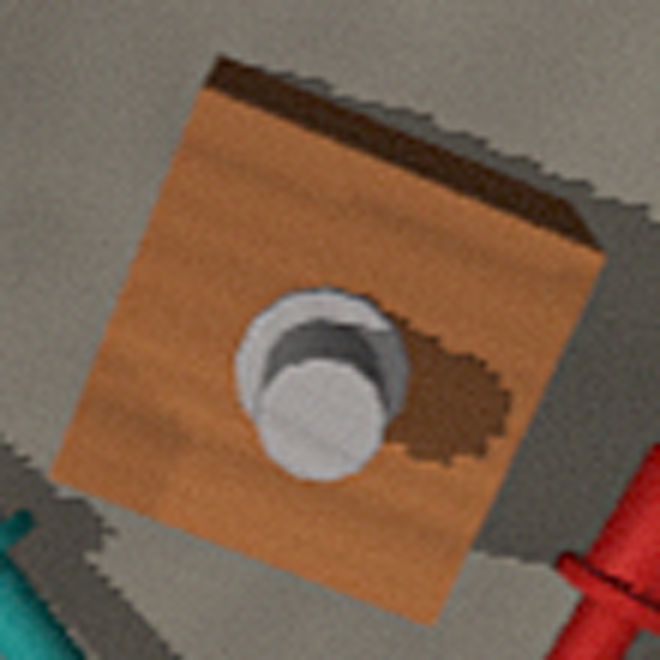

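Run:
```python
from h import *
from bench import ctrl
T0=cur(ctrl)
B=tool([.4735,.3195,.0708],[0,0,-1],T0[:3,0]); rows(T0,B)
```

```text
N 4 row: [-0.08 -0.13  3.43] [ 0.01 -0.03 -0.  ] total [-0.33 -0.54 13.73] 0.1
 path [[0.469, 0.316, 0.262], [0.471, 0.318, 0.193], [0.474, 0.32, 0.125]]
```

>>> move_arm(rows="-0.33 -0.54 3 0 0 0 0.6;0 0 4 0 0 0 0.6;0 0 4 0 0 0 0.6;0 0 1.6 0 0 0 0.6;0 0 0.5 0 0 0 0.6;0 0 0.5 0 0 0 0.6;0 0 0 0 0 0 0.6;0 0 0 0 0 0 0.6")

```text
time_s: 9.65
eef_pos: [0.4749, 0.3203, 0.1285]
eef_rot: [-0.001, 0.758, -0.652, 0.001]
wrist_force: [0.2, -0.9, 0.1]
opening: 0.595
```

Run:
```python
from h import *
from bench import ctrl
for i in range(2):
    c=ctrl.camera("wrist"); print(cur(ctrl)[:3,3].round(4),ctrl.get_obs()["wrist_force"].round(1))
cv2.imwrite("pics/w7.png",cv2.resize(c["color"],None,fx=1.5,fy=1.5))
```

```text
[0.4748 0.3204 0.1285] [-0.2 -0.5  1.1]
[0.4747 0.3204 0.1284] [ 0.3 -0.2 -0.4]
```

View pics/w7.png

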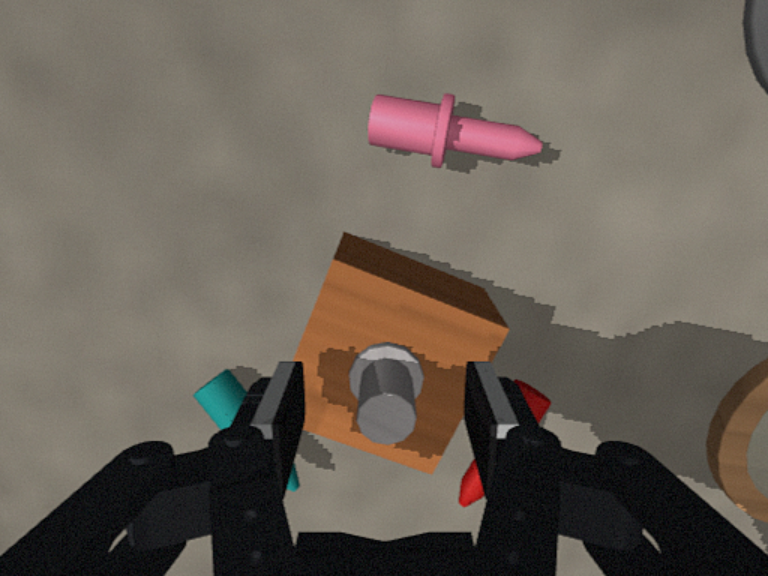

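Run:
```python
from h import *
X=np.load("X.npy"); 
for nm,Rc,t in(("raw",R.identity(),np.zeros(3)),("cor",R.from_rotvec(COR[:3]),COR[3:])):
  for z in (.0539,.06,.0785):
    p=X@[0,0,z,1]; p=Rc.apply(p[:3])+t; print(nm,z,1.5*(327*p[0]/p[2]+256),1.5*(327*p[1]/p[2]+190.3))
```

```text
raw 0.0539 381.5261792667428 415.9712812911645
raw 0.06 381.6054599440082 404.6671257309755
raw 0.0785 381.81204510967194 375.2113878432681
cor 0.0539 382.1625079313353 408.04900107299795
cor 0.06 382.29079525982786 397.35562364940694
cor 0.0785 382.62548983776486 369.45719061189584
```

>>> move_arm(rows="0.05 0.12 0.35 0 0 0 0.6;0 0 0 0 0 0 0.6;0 0 0 0 0 0 0;0 0 0 0 0 0 0;0 0 0 0 0 0 0;0 0 0 0 0 0 0;0 0 0 0 0 0 0;0 0 0 0 0 0 0")

```text
time_s: 10.55
eef_pos: [0.473, 0.3196, 0.1238]
eef_rot: [-0.0, 0.758, -0.652, 0.001]
wrist_force: [0.0, 0.8, 2.2]
opening: 0.184
```

>>> move_arm(rows="0 0 -0.5 0 0 0 0;0 0 -1.5 0 0 0 0;0 0 -3 0 0 0 0;0 0 -4 0 0 0 0;0 0 -3 0 0 0 0;0 0 0 0 0 0 0;0 0 0 0 0 0 0")

```text
time_s: 11.25
eef_pos: [0.4729, 0.3197, 0.245]
eef_rot: [-0.001, 0.758, -0.652, 0.001]
wrist_force: [0.2, -0.4, -1.4]
opening: 0.185
```

Run:
```python
from h import *
from bench import ctrl
c=ctrl.camera("wrist"); cv2.imwrite("pics/w8.png",cv2.resize(c["color"],None,fx=1.5,fy=1.5))
c=ctrl.camera("scene"); cv2.imwrite("pics/s8.png",cv2.resize(c["color"][180:340,280:480],None,fx=4,fy=4,interpolation=cv2.INTER_CUBIC))
o=ctrl.get_obs(); print(o["opening"],o["wrist_force"],o["eef_pos"],o["q"])
```

```text
0.18388587975792928 [-0.82360079  1.18962336 -1.32526479] [0.47191552 0.31924783 0.24260496] [ 3.87101588e-01  2.31836662e-01  1.67630531e+00 -1.39850480e-03
  1.23495323e+00  1.80878805e+00]
```

View pics/w8.png

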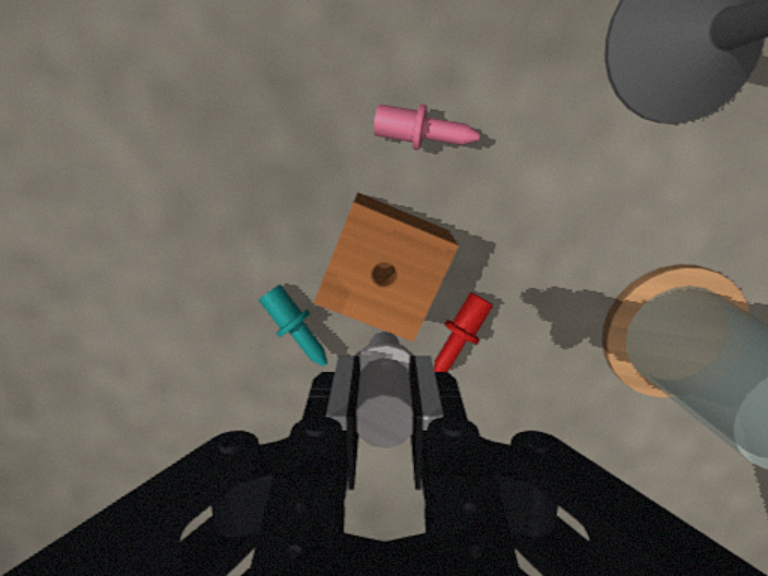

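View pics/s8.png

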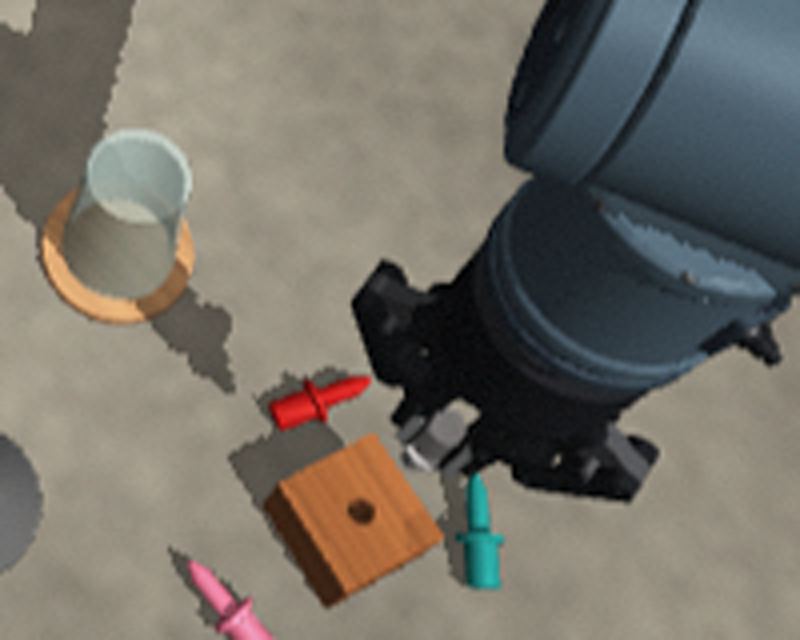

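Run:
```python
from h import *
from bench import ctrl
X=np.load("X.npy")
for z in (.0788,.112,.199):
    p=X@[0,0,z,1]; print("raw",z,327*p[0]/p[2]+256,327*p[1]/p[2]+190.3)
    q=R.from_rotvec(COR[:3]).apply(p[:3])+COR[3:]; print("cor",327*q[0]/q[2]+256,327*q[1]/q[2]+190.3)
T0=cur(ctrl); Rd,o=deck(*PAR); n=Rd.apply([0,0,1]); yd=Rd.apply([0,1,0])
F=dk(PAR,[0,.055,.036])[0]
B=tool(F+n*.198,-n,-yd,0); print(B[:3,3])
U=T0.copy(); U[2,3]+=.07
rows(T0,U); rows(U,B)
im=cv2.imread("pics/w8.png")[170:470,300:480]; cv2.imwrite("pics/w8c.png",cv2.resize(im,None,fx=2,fy=2))
```

```text
raw 0.0788 254.54335684072137 249.85669340965794
cor 255.08689242053165 246.03534663605092
raw 0.112 254.72846816680482 223.4627813219126
cor 255.38742912275987 220.98413990868434
raw 0.199 255.01603650413008 182.46013942435016
cor 255.85573622830515 181.9484480083936
[ 0.46475792 -0.03603675  0.28735432]
N 2 row: [ 0.01  0.   -3.5 ] [-0.  0.  0.] total [ 0.01  0.01 -7.  ] 0.0
 path [[0.472, 0.319, 0.243], [0.472, 0.319, 0.278], [0.472, 0.319, 0.313]]
N 10 row: [3.5  0.66 0.11] [ 2.87 -0.02 -0.04] total [35.02  6.    2.59] 28.7
 path [[0.472, 0.319, 0.313], [0.466, 0.141, 0.304], [0.465, -0.036, 0.287]]
```

View pics/w8c.png

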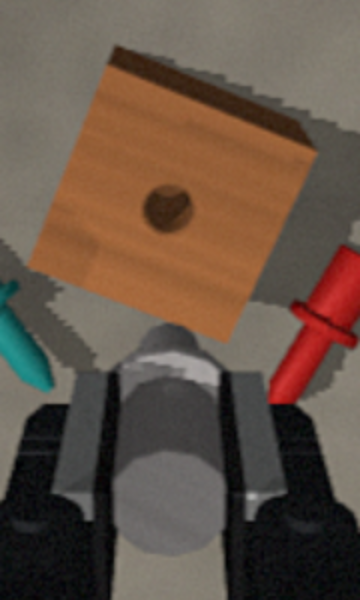

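>>> move_arm(rows="0 0 -3.5 0 0 0 0;0 0 -3.5 0 0 0 0;3.5 0.66 0.1 2.87 0 0 0;3.5 0.66 0.1 2.87 0 0 0;3.5 0.66 0.1 2.87 0 0 0;3.5 0.66 0.1 2.87 0 0 0;3.5 0.66 0.1 2.87 0 0 0;3.5 0.66 0.1 2.87 0 0 0;3.5 0.66 0.1 2.87 0 0 0;3.5 0.66 0.1 2.87 0 0 0;3.5 0.66 0.1 2.87 0 0 0;3.5 0.66 0.1 2.87 0 -0.4 0;0 0 0 0 0 0 0;0 0 0 0 0 0 0;0 0 0 0 0 0 0")

```text
time_s: 12.85
eef_pos: [0.4637, -0.0347, 0.2889]
eef_rot: [-0.187, 0.737, -0.629, 0.162]
wrist_force: [-0.5, -1.0, -1.7]
opening: 0.183
```

Run:
```python
from h import *
from bench import ctrl
X=np.load("X.npy")
c=ctrl.camera("wrist"); addcam("wrist",c); corr("wrist"); cv2.imwrite("pics/w9.png",c["color"])
for i in range(2):
    T0=cur(ctrl); ctrl.camera("top"); 
    Rd,o=deck(*PAR); F=dk(PAR,[0,.055,.036])[0]
    r=np.linalg.inv(T0)@np.r_[F,1]; print("fork in tool",r.round(4), "deck axes in tool", (T0[:3,:3].T@Rd.as_matrix()).round(4).tolist(), ctrl.get_obs()["opening"])
    q=R.from_rotvec(COR[:3]).apply((X@r)[:3])+COR[3:]; print("pred px",327*q[0]/q[2]+256,327*q[1]/q[2]+190.3)
im=c["color"]; x0,y0,x1,y1=160,130,340,300;s=3
cv2.imwrite("pics/w9b.png",cv2.convertScaleAbs(cv2.resize(im[y0:y1,x0:x1],None,fx=s*1.2,fy=s*1.2,interpolation=cv2.INTER_CUBIC),alpha=1.4))
x0,y0,x1,y1=225,155,290,205;s=10
b=cv2.convertScaleAbs(cv2.resize(im[y0:y1,x0:x1],None,fx=s,fy=s,interpolation=cv2.INTER_CUBIC),alpha=1.4)
for x in range(x0,x1,5): cv2.putText(b,str(x),((x-x0)*s,10),0,.35,(0,0,255),1); cv2.line(b,((x-x0)*s+s//2,12),((x-x0)*s+s//2,18),(0,0,255),1)
for y in range(y0,y1,5): cv2.putText(b,str(y),(8,(y-y0)*s+9),0,.35,(0,0,255),1); cv2.line(b,(0,(y-y0)*s+s//2),(6,(y-y0)*s+s//2),(0,0,255),1)
cv2.imwrite("pics/w9c.png",b)
```

```text
fork in tool [1.100e-03 5.000e-04 1.999e-01 1.000e+00] deck axes in tool [[0.0013, -1.0, 0.0031], [-1.0, -0.0013, -0.0005], [0.0005, -0.0031, -1.0]] 0.18501868608111907
pred px 257.1668874464083 182.2415812084401
fork in tool [1.300e-03 8.000e-04 1.999e-01 1.000e+00] deck axes in tool [[0.002, -1.0, 0.0031], [-1.0, -0.002, -0.0009], [0.0009, -0.0031, -1.0]] 0.18306747467050596
pred px 257.34381165255184 182.52973604151833
```

View pics/w9b.png

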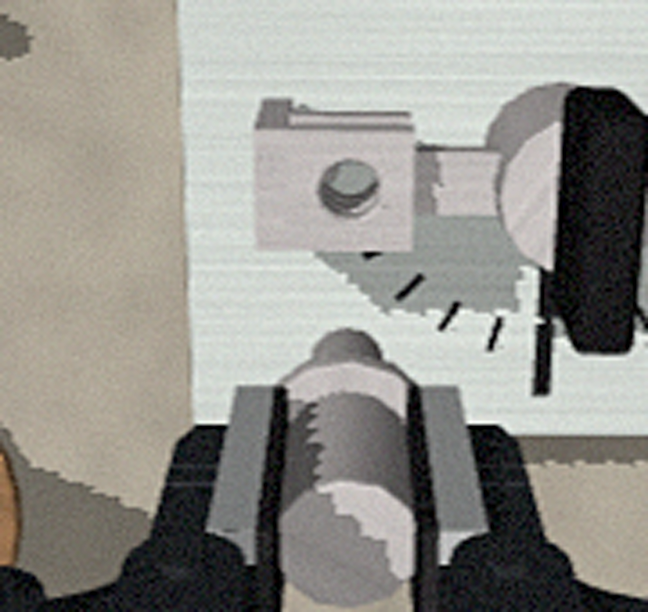

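View pics/w9c.png

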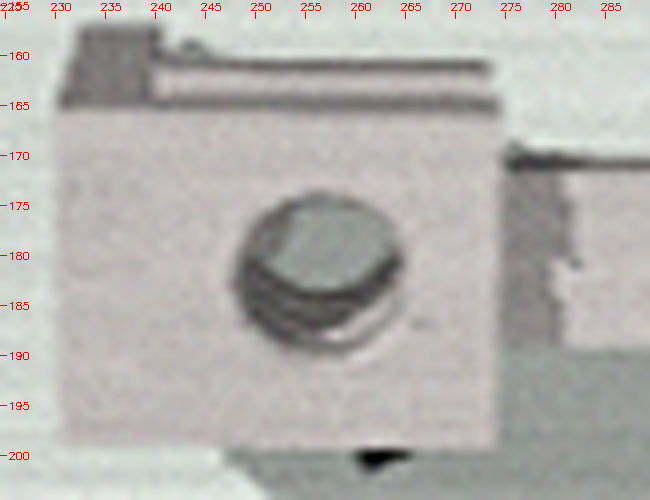

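>>> move_arm(rows="0.02 -0.03 2 0 0 0 0;0 0 3 0 0 0 0;0 0 2 0 0 0 0;0 0 0.8 0 0 0 0;0 0 0 0 0 0 0;0 0 0 0 0 0 0")

```text
time_s: 13.6
eef_pos: [0.5017, -0.0298, 0.222]
eef_rot: [-0.188, 0.737, -0.629, 0.163]
wrist_force: [-0.3, 0.2, -1.5]
opening: 0.182
```

Run:
```python
from h import *
from bench import ctrl
c=ctrl.camera("wrist"); cv2.imwrite("pics/w10.png",c["color"]); T0=cur(ctrl)
Rd,o=deck(*PAR); F=dk(PAR,[0,.055,.036])[0]
print("fork in tool",(np.linalg.inv(T0)@np.r_[F,1]).round(4)); print(ctrl.get_obs()["wrist_force"])
X=np.load("X.npy"); 
for z in (.1121,):
    p=X@[0.0,0,.1221,1]; q=R.from_rotvec(COR[:3]).apply(p[:3])+COR[3:]; print("axis px",327*q[0]/q[2]+256,327*q[1]/q[2]+190.3)
im=c["color"]; x0,y0,x1,y1=195,160,325,270;s=6
b=cv2.convertScaleAbs(cv2.resize(im[y0:y1,x0:x1],None,fx=s,fy=s,interpolation=cv2.INTER_CUBIC),alpha=1.4)
for x in range(x0,x1,5): cv2.line(b,((x-x0)*s+s//2,0),((x-x0)*s+s//2,6),(0,0,255),1)
for x in range(x0,x1,10): cv2.putText(b,str(x),((x-x0)*s,16),0,.35,(0,0,255),1)
for y in range(y0,y1,10): cv2.putText(b,str(y),(8,(y-y0)*s+7),0,.35,(0,0,255),1); cv2.line(b,(0,(y-y0)*s+s//2),(6,(y-y0)*s+s//2),(0,0,255),1)
cv2.imwrite("pics/w10c.png",b)
```

```text
fork in tool [-6.00e-04  2.20e-03  1.23e-01  1.00e+00]
[ 0.13076207  0.7177642  -0.23883846]
axis px 255.46083193069873 214.86565620132822
```

View pics/w10c.png

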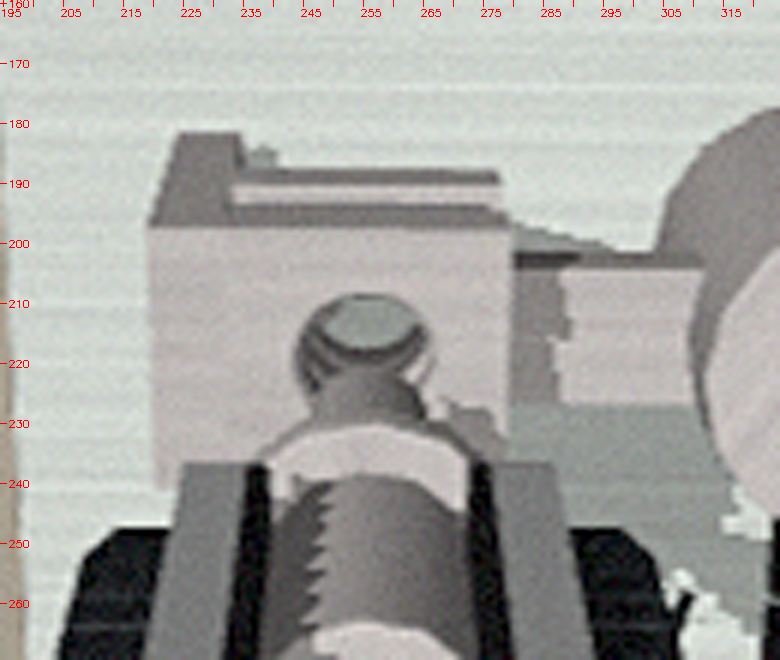

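>>> move_arm(rows="-0.05 0 0.5 0 0 0 0;0 0 0.5 0 0 0 0;0 0 0.3 0 0 0 0;0 0 0.3 0 0 0 0;0 0 0 0 0 0 0;0 0 0 0 0 0 0")

```text
time_s: 14.25
eef_pos: [0.509, -0.0286, 0.2072]
eef_rot: [-0.187, 0.737, -0.629, 0.163]
wrist_force: [-0.8, -0.8, 0.3]
opening: 0.189
```

```bash
cat > look.py <<'E'
import sys
from h import *
from bench import ctrl
k=sys.argv[1]
c=ctrl.camera("wrist"); T0=cur(ctrl)
Rd,o=deck(*PAR); F=dk(PAR,[0,.055,.036])[0]; ob=ctrl.get_obs()
print("fork in tool mm",((np.linalg.inv(T0)@np.r_[F,1])[:3]*1000).round(1),"force tool",(T0[:3,:3].T@ob["wrist_force"]).round(1),"torque tool",(T0[:3,:3].T@ob["torque"]).round(2),ob["opening"].round(3),ob["time_s"])
im=c["color"]; x0,y0,x1,y1=195,160,325,270;s=6
b=cv2.convertScaleAbs(cv2.resize(im[y0:y1,x0:x1],None,fx=s,fy=s,interpolation=cv2.INTER_CUBIC),alpha=1.4)
for x in range(x0,x1,5): cv2.line(b,((x-x0)*s+s//2,0),((x-x0)*s+s//2,6),(0,0,255),1)
for y in range(y0,y1,10): cv2.putText(b,str(y),(8,(y-y0)*s+7),0,.35,(0,0,255),1); cv2.line(b,(0,(y-y0)*s+s//2),(6,(y-y0)*s+s//2),(0,0,255),1)
cv2.imwrite(f"pics/{k}.png",b)
E
python3 look.py w11
```

```text
Traceback (most recent call last):
  File "look.py", line 7, in <module>
    print("fork in tool mm",((np.linalg.inv(T0)@np.r_[F,1])[:3]*1000).round(1),"force tool",(T0[:3,:3].T@ob["wrist_force"]).round(1),"torque tool",(T0[:3,:3].T@ob["torque"]).round(2),ob["opening"].round(3),ob["time_s"])
                                                                                                                                                                                       ^^^^^^^^^^^^^^^^^^^
AttributeError: 'float' object has no attribute 'round'
```

```bash
sed -i 's/ob\["opening"\].round(3)/ob["opening"]/' look.py; python3 look.py w11
```

```text
fork in tool mm [ -0.2   1.2 106.3] force tool [-1.   0.5  1. ] torque tool [-0.32 -0.03  0.02] 0.19136475406319334 14.35
```

View pics/w11.png

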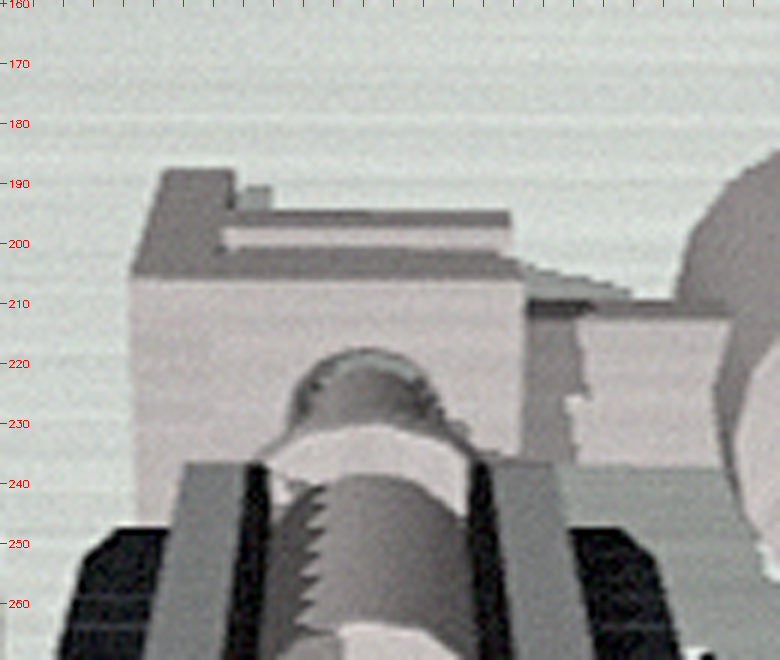

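>>> move_arm(rows="0 0 0.3 0 0 0 0;0 0 0.3 0 0 0 0;0 0 0.3 0 0 0 0;0 0 0.3 0 0 0 0;0 0 0 0 0 0 0;0 0 0 0 0 0 0")

```text
time_s: 14.95
eef_pos: [0.5147, -0.0277, 0.1966]
eef_rot: [-0.187, 0.737, -0.629, 0.163]
wrist_force: [-0.8, -0.8, -0.9]
opening: 0.186
```

```bash
python3 look.py w12
```

```text
fork in tool mm [-0.   1.  94.2] force tool [0.7 0.8 1. ] torque tool [-0.46 -0.02 -0.04] 0.188428761788282 15.0
```

View pics/w12.png

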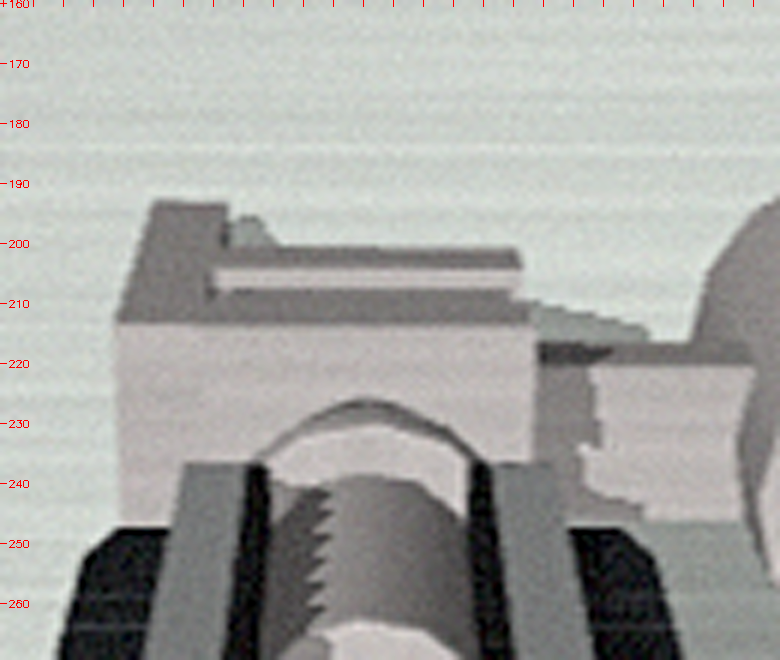

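>>> move_arm(rows="0 0 0.3 0 0 0 0;0 0 0.3 0 0 0 0;0 0 0.3 0 0 0 0;0 0 0 0 0 0 0;0 0 0 0 0 0 0")

```text
time_s: 15.5
eef_pos: [0.519, -0.0274, 0.1887]
eef_rot: [-0.187, 0.737, -0.629, 0.163]
wrist_force: [-0.4, -3.3, -2.3]
opening: 0.184
```

```bash
python3 look.py w13
```

```text
fork in tool mm [-0.5  1.1 85.2] force tool [2.3 3.2 0.7] torque tool [-0.75  0.66 -0.05] 0.18734179491511962 15.55
```

View pics/w13.png

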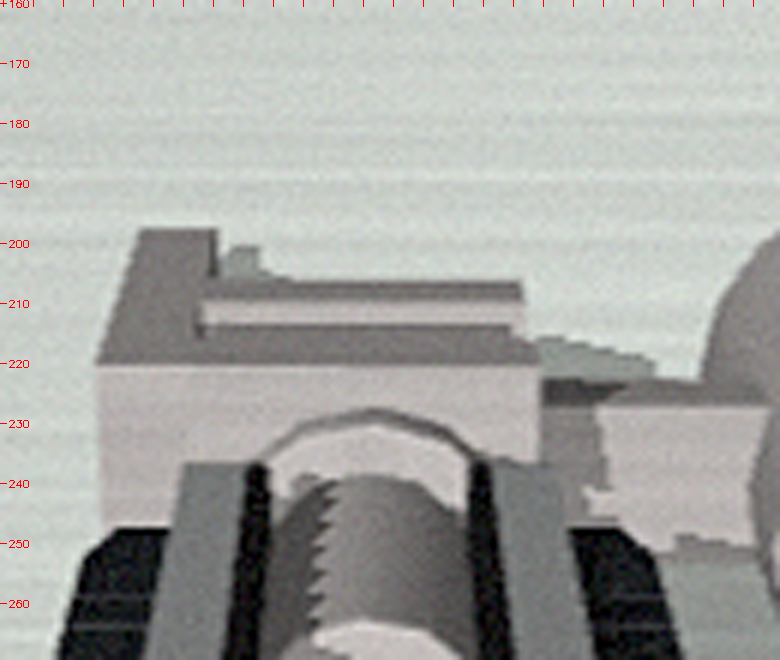

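>>> move_arm(rows="0 0 0.2 0 0 0 0;0 0 0.2 0 0 0 0;0 0 0 0 0 0 0;0 0 0 0 0 0 0")

```text
time_s: 15.95
eef_pos: [0.5209, -0.027, 0.1853]
eef_rot: [-0.187, 0.737, -0.629, 0.163]
wrist_force: [0.2, -3.2, -4.2]
opening: 0.186
```

```bash
python3 look.py w14
```

```text
fork in tool mm [-0.3  1.1 81.2] force tool [3.  2.6 3.1] torque tool [-0.79  0.79  0.  ] 0.18549575756345582 16.0
```

View pics/w14.png

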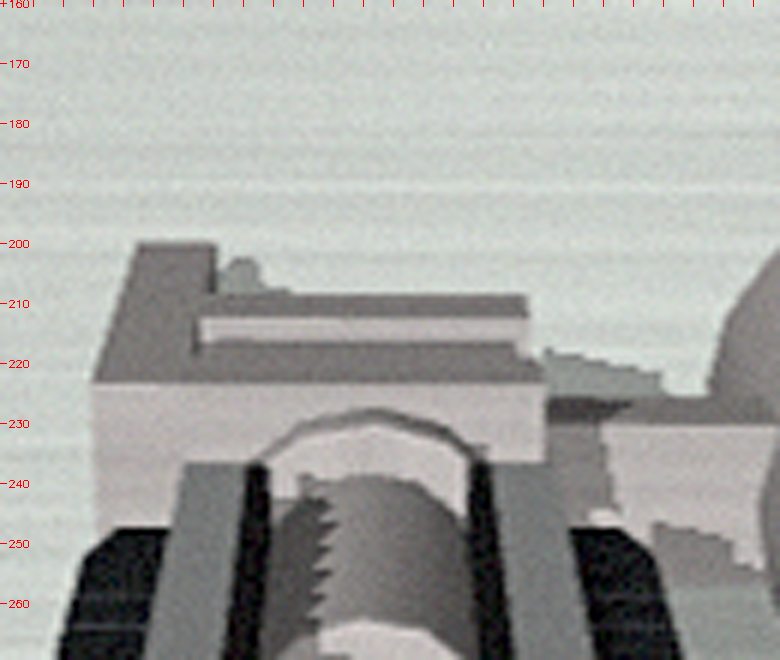

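>>> move_arm(rows="0 0 0.2 0 0 0 0;0 0 0.1 0 0 0 0;0 0 0 0 0 0 0;0 0 0 0 0 0 0")

```text
time_s: 16.4
eef_pos: [0.5219, -0.0268, 0.1837]
eef_rot: [-0.187, 0.737, -0.629, 0.163]
wrist_force: [-19.7, -5.3, 16.2]
opening: 0.188
```

```bash
python3 look.py w15
```

```text
fork in tool mm [-0.2  1.2 79.3] force tool [  2.5  10.8 -23.7] torque tool [-2.04  0.47 -0.05] 0.18140514222639575 16.45
```

View pics/w15.png

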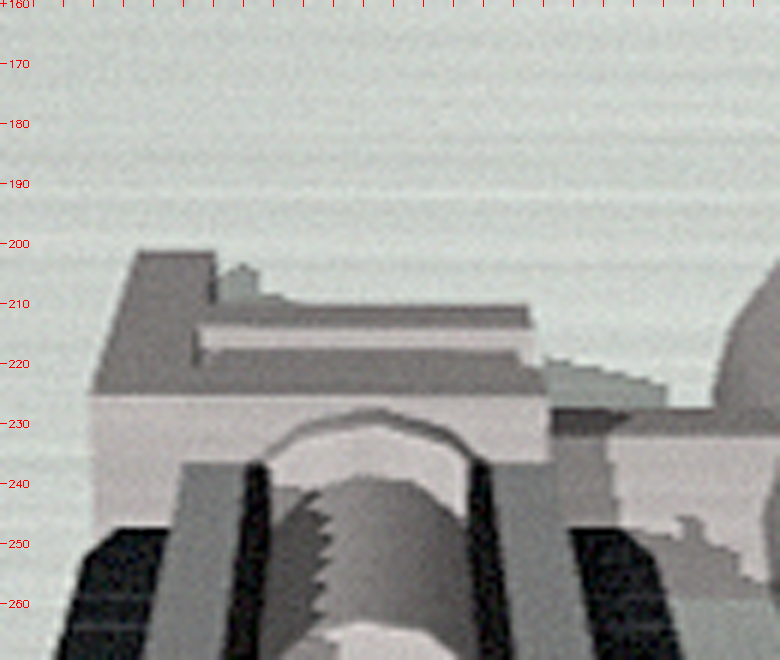

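>>> move_arm(rows="0 0.08 0 0 0 0 0;0 0 0.05 0 0 0 0;0 0 0 0 0 0 0;0 0 0 0 0 0 0")

```text
time_s: 16.85
eef_pos: [0.5218, -0.0268, 0.1836]
eef_rot: [-0.187, 0.737, -0.629, 0.163]
wrist_force: [-22.6, -5.6, 21.6]
opening: 0.188
```

```bash
python3 look.py w16
python3 - <<'E'
from h import *
from bench import ctrl
c=ctrl.camera("scene"); cv2.imwrite("pics/s16.png",cv2.resize(c["color"][165:245,190:290],None,fx=8,fy=7,interpolation=cv2.INTER_CUBIC))
E
```

```text
fork in tool mm [-0.3  1.2 79.2] force tool [  2.   11.  -29.5] torque tool [-1.92  0.19 -0.02] 0.18297902403000388 16.9
```

View pics/s16.png

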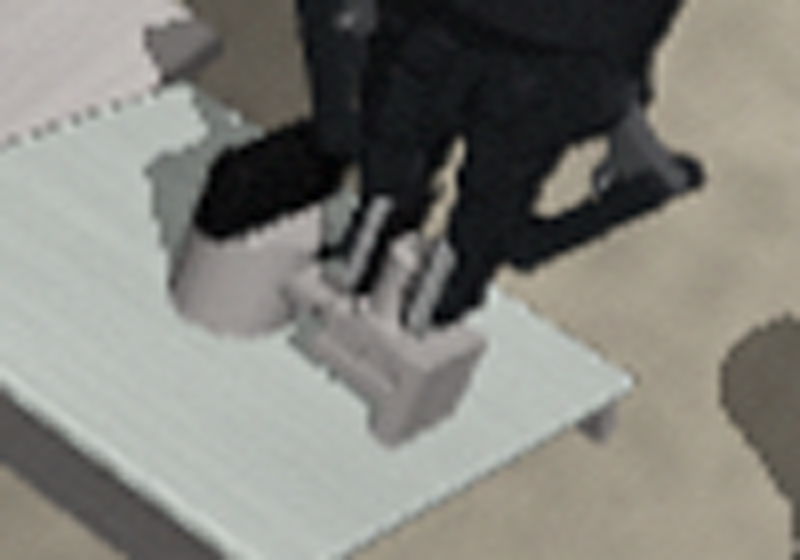

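View pics/w16.png

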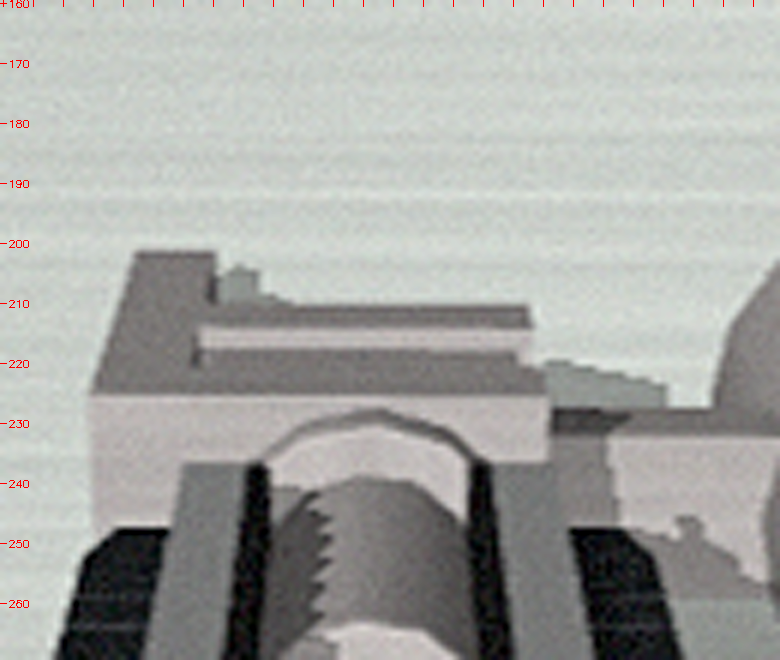

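>>> move_arm(rows="0 0 -0.05 0 0 0 0.35;0 0 0 0 0 0 0.35;0 0 0 0 0 0 0.35;0 0 0 0 0 0 0.35;0 0 -1 0 0 0 0.35;0 0 -3 0 0 0 0.35;0 0 -4 0 0 0 0.35;0 0 -4 0 0 0 0.35;0 0 0 0 0 0 0.35;0 0 0 0 0 0 0.35")

```text
time_s: 17.95
eef_pos: [0.4646, -0.0356, 0.2893]
eef_rot: [-0.188, 0.736, -0.629, 0.165]
wrist_force: [-0.5, -0.4, 1.0]
opening: 0.351
```

Run:
```python
from h import *
from bench import ctrl
c=ctrl.camera("wrist"); im=c["color"]; addcam("wrist",c); corr("wrist")
v=np.r_[c["fx"],c["cx"],c["cy"],np.ravel(c["rvec"]),np.ravel(c["tvec"])]; np.save("w17cam.npy",v)
cv2.imwrite("pics/w17.png",im)
x0,y0,x1,y1=210,140,340,240;s=6
cv2.imwrite("pics/w17c.png",cv2.convertScaleAbs(cv2.resize(im[y0:y1,x0:x1],None,fx=s,fy=s,interpolation=cv2.INTER_CUBIC),alpha=1.4))
c=ctrl.camera("scene"); cv2.imwrite("pics/s17.png",cv2.resize(c["color"][165:245,190:290],None,fx=8,fy=7,interpolation=cv2.INTER_CUBIC))
cv2.imwrite("pics/s17full.png",c["color"])
z=dk(PAR,[[0,.055,.036],[0,.055,.040],[0,.055,.064]]); print("seated: fork, flange top, knob top px", proj("wristc",z).round(1).tolist(), "if 3mm proud",proj("wristc",dk(PAR,[[0,.055,.067]])).round(1),"scene",proj("scene",z).round(1).tolist())
print(ctrl.get_obs()["wrist_force"])
```

```text
seated: fork, flange top, knob top px [[255.0, 184.1], [255.0, 185.4], [255.1, 193.9]] if 3mm proud [[255.1 195.1]] scene [[239.1, 209.7], [239.6, 208.4], [242.6, 200.5]]
[ 0.5105098  -0.99800377  0.22098186]
```

View pics/w17c.png

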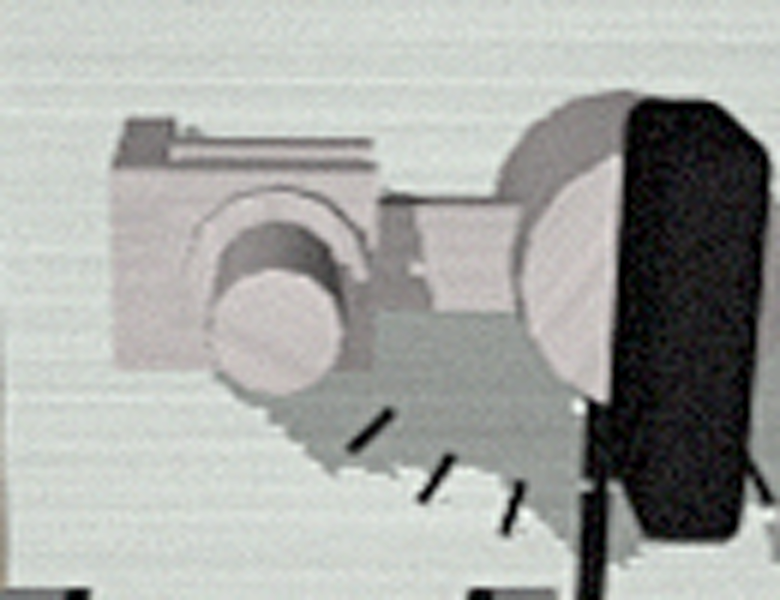

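View pics/s17.png

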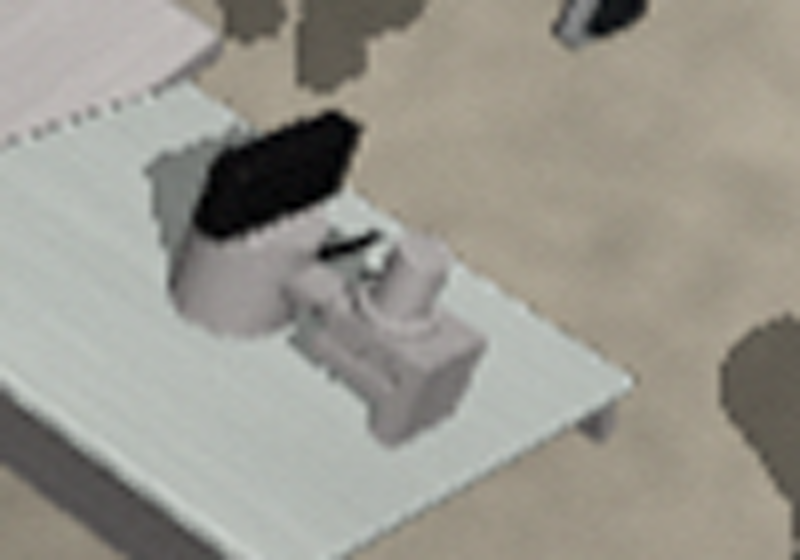

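Run:
```python
from h import *
from bench import ctrl
T0=cur(ctrl); X=np.load("X.npy"); F=dk(PAR,[0,.055,.042])[0]
for th in (-29,-45):
    Rn=T0[:3,:3]@R.from_euler("x",th,degrees=True).as_matrix()
    # F at camera (0,-0.01?,0.2): tool point
    pt=(np.linalg.inv(X)@[0,0,.2,1])[:3]
    B=T(Rn,F-Rn@pt); print(th,B[:3,3].round(3),"tips",(B[:3,3]+Rn[:,2]*.075).round(3)); rows(T0,B,deg=6)
```

```text
-29 [ 0.538 -0.023  0.239] tips [ 0.537 -0.023  0.164]
N 5 row: [-0.01 -1.16  1.37] [-5.8 -0.  -0. ] total [-0.05 -4.25  7.79] 29.0
 path [[0.464, -0.035, 0.287], [0.496, -0.03, 0.272], [0.538, -0.023, 0.239]]
-45 [ 0.571 -0.018  0.239] tips [ 0.55  -0.021  0.167]
N 8 row: [-0.01 -1.28  0.82] [-5.63  0.    0.  ] total [-0.05 -7.23  9.39] 45.0
 path [[0.464, -0.035, 0.287], [0.522, -0.026, 0.274], [0.571, -0.018, 0.239]]
```

>>> move_arm(rows="0 -1.3 0.4 -5.6 0 0 0.35;0 -1.3 0.4 -5.6 0 0 0.35;0 -1.3 0.4 -5.6 0 0 0.35;0 -1.3 0.4 -5.6 0 0 0.35;0 -1.3 0.4 -5.6 0 0 0.35;0 -1.3 0.4 -5.6 0 0 0.35;0 -1.3 0.4 -5.6 0 0 0.35;0 -1.3 0.4 -5.6 0 0 0.35;0 0 0 0 0 0 0.35;0 0 0 0 0 0 0.35")

```text
time_s: 19.05
eef_pos: [0.5679, -0.0185, 0.2702]
eef_rot: [0.108, 0.753, -0.643, -0.091]
wrist_force: [-0.4, 0.1, -0.4]
opening: 0.349
```

Run:
```python
from h import *
from bench import ctrl
c=ctrl.camera("wrist"); im=c["color"]; addcam("wrist",c); corr("wrist"); cv2.imwrite("pics/w18.png",cv2.resize(im,None,fx=1.5,fy=1.5))
p=proj("wristc",dk(PAR,[0,.055,.045]))[0]; print(p)
x0,y0=int(p[0])-65,int(p[1])-50; x0=max(0,x0);y0=max(0,y0)
cv2.imwrite("pics/w18c.png",cv2.convertScaleAbs(cv2.resize(im[y0:y0+100,x0:x0+130],None,fx=6,fy=6,interpolation=cv2.INTER_CUBIC),alpha=1.4)); print(x0,y0)
z=dk(PAR,[[0,.055,.036],[0,.055,.040],[0,.055,.064],[.015,.04,.036],[-.015,.04,.036],[.015,.07,.036]]); print(((proj("wristc",z)-[x0,y0])*6).round(0).tolist())
```

```text
[257.30602032 163.46962726]
192 113
[[392.0, 238.0], [392.0, 266.0], [392.0, 449.0], [529.0, 161.0], [513.0, 307.0], [256.0, 160.0]]
```

View pics/w18c.png

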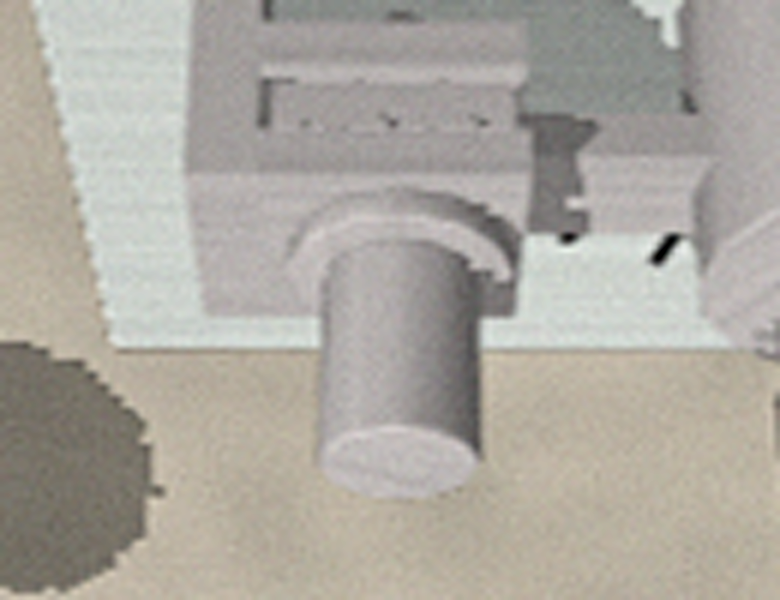

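View pics/w18.png

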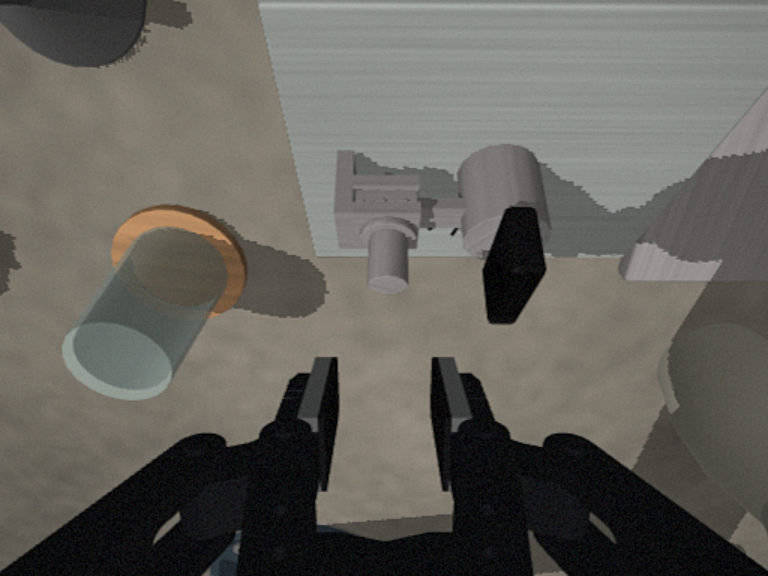

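>>> move_arm(rows="0 0 -3 0 0 0 0.35;0 0 -3 0 0 0 0.35;0 0 -3 0 0 0 0.35;0 0 0 0 0 0 0.35;0 0 0 0 0 0 0.35")

```text
time_s: 19.6
eef_pos: [0.5924, -0.0149, 0.3609]
eef_rot: [0.106, 0.752, -0.644, -0.088]
wrist_force: [-0.3, 0.5, -0.8]
opening: 0.349
```

Run:
```python
from h import *
from bench import ctrl
s=ctrl.camera("scene")["color"]
for q in ("tumbler","funnel","pitcher"): print(q,[(r["bbox"],round(r["confidence"],2)) for r in ctrl.look_for("scene",q)][:1])
a=cv2.imread("pics/scene0.png")
cv2.imwrite("pics/s19.png",np.hstack([a[60:340,150:420],s[60:340,150:420]]))
o=ctrl.get_obs(); print(o["wrist_force"],o["dq"].round(4),o["time_s"])
```

```text
tumbler [([294.1, 209.6, 328.4, 255.1], 0.83)]
funnel [([252.3, 287.6, 291.4, 326.8], 0.7)]
pitcher [([228.9, 210.9, 250.4, 229.0], 0.38)]
[ 1.23949826 -0.17301004  0.18064893] [ 0.0013  0.01   -0.0096  0.0016  0.004   0.0001] 19.8
```

View pics/s19.png

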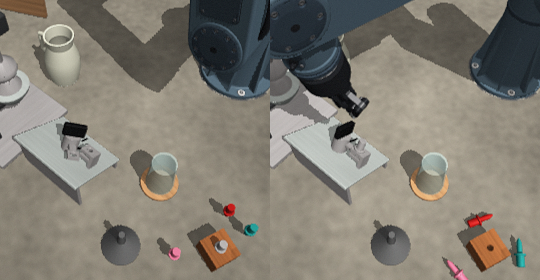

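Run:
```python
from h import *
from bench import ctrl
c=ctrl.camera("top")["color"]; cv2.imwrite("pics/t20.png",c)
```

```text
(no output)
```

View pics/t20.png

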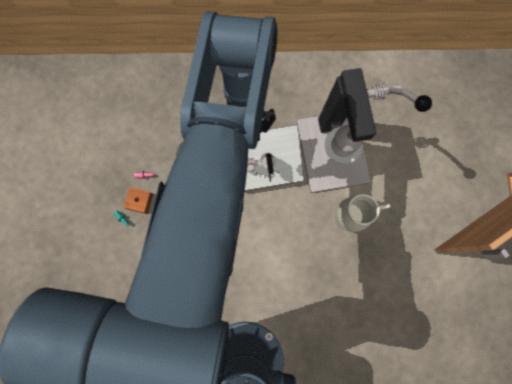

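The top view shows the pitcher still standing at about (358,212), the same place as at the start. The stand is empty at (137,200), and the bar lies along the zero line at (269,165).

Run:
```python
from bench import ctrl
print(ctrl.hand_in())
```

```text
the job is handed in; nothing more can be done
None
```

The press is locked and I handed the job in at about 20 s. I turned the dial by its bar about 44° counter-clockwise to zero. Then I took the grey steel pin from the wooden stand, pushed it through fork and lug, let go and backed off.

**Dial:** after I let go, the wrist image gave an angle of about -0.001 rad. The bar lies over the long zero mark. I did not measure the angle again after the pin went in.

**Pin:** there was almost no resistance until a hard stop at 24–30 N along the pin. A 47–60° side view then showed the flange on the fork, at most about 0.5 mm from flush. The wrist view from above put the pin about 1.3 mm off the hole centre. That is slightly more than the 1 mm of play, which I take as measuring error.

**Bystanders:** the tumbler, funnel and pitcher stand where they were. The detector missed the pitcher in the last scene picture because the arm hid it, but the top picture shows it in place.

**Look-alikes:** the red, teal and pink pins look upright in the first scene picture and lie down in the next top picture, taken before the arm had moved. I did not touch them.

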